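Sort the perfumer's flasks into full and empty by their weight

TASK

The three closed aluminium flasks leaning in the wooden rack look alike, but some are full and some are empty. Lift each one to feel its weight, then stand the full ones upright on the floor of the deep pine crate and the empty ones upright on the floor of the shallow pine tray. Set them down without dropping them, and do not knock over or shift the other things on the bench.

Things in the scene. Friction and masses are not known exactly. Their poses are not given: they have to be found in the camera images.
- flask_1: closed opaque flask, one of three looking exactly alike: aluminium body 56 mm across, 74 mm high, shoulder narrowing up to 85 mm, then a plain black round cap 36 mm across from 85 to 126 mm (grip it here). Origin: centre of the underside; z runs up its axis. Full (about 400 g) or empty (about 120 g), give or take 10 percent; only weight tells. Starts leaning in a rack pocket
- flask_2: closed opaque flask, one of three looking exactly alike: aluminium body 56 mm across, 74 mm high, shoulder narrowing up to 85 mm, then a plain black round cap 36 mm across from 85 to 126 mm (grip it here). Origin: centre of the underside; z runs up its axis. Full (about 400 g) or empty (about 120 g), give or take 10 percent; only weight tells. Starts leaning in a rack pocket
- flask_3: closed opaque flask, one of three looking exactly alike: aluminium body 56 mm across, 74 mm high, shoulder narrowing up to 85 mm, then a plain black round cap 36 mm across from 85 to 126 mm (grip it here). Origin: centre of the underside; z runs up its axis. Full (about 400 g) or empty (about 120 g), give or take 10 percent; only weight tells. Starts leaning in a rack pocket
- rack: fixed wooden rack 276 mm wide along its y; origin on the bench under its middle. Three pockets 80 mm apart along y hold the flasks with axes leaning 30 degrees from vertical towards the rack's -x (towards the robot). Pocket 62 mm deep, 74 mm wide, floor centre 45 mm above the bench; along the flask's axis the front lip is 45, back lip 22, dividers 30 mm high
- shelf_edge (a point): middle of the lower front edge of the stock shelf fixed over the rack, 300 mm above the bench, 50 mm to the -x side of the rack's origin; axes as the rack. The shelf reaches 125 mm back (+x), is 280 mm wide, bottles on it reach 400 mm. Caps stand just below and in front of it: the hand must come in leaning, along the flask's axis, and draw the flask out along it
- crate: the deep one: fixed open pine crate for the full flasks, 216 x 116 mm outside (long side along its x), 200 x 100 mm inside, walls 70 mm high and 8 mm thick. Origin: centre of its underside on the bench; floor 8 mm above it
- tray: the shallow one: fixed open pine tray for the empty flasks, 216 x 116 mm outside (long side along its x), 200 x 100 mm inside, walls only 22 mm high and 8 mm thick. Origin: centre of its underside on the bench; floor 8 mm above it
- cylinder: loose bystander: glass measuring cylinder on a foot 60 mm across, stem 32 mm, 132 mm high. Origin: centre of its underside
- beaker: loose bystander: glass beaker 68 mm across, 85 mm high. Origin: centre of its underside
- dropper: loose bystander: small amber bottle 40 mm across, 95 mm high. Origin: centre of its underside
- jar: loose bystander: white plastic jar 84 mm across, 150 mm high. Origin: centre of its underside
- carton: loose bystander: cardboard carton 90 x 70 mm, 60 mm high. Origin: centre of its underside
- labels: loose bystander: lying roll of paper labels 90 mm across, 40 mm high. Origin: centre of its underside
- mortar: loose bystander: white ceramic bowl 100 mm across, 60 mm high. Origin: centre of its underside

How it is judged (in metres and radians):
At the end, for the whole second after the job is handed in: Every flask stands in its proper place, the full ones (weighing on the floor with more than 2.5 N) in the deep crate and the empty ones (less than 2.5 N) in the shallow tray: underside on the floor (within 8 mm), wholly inside the walls, upright within 0.12 rad, at rest, and released (((x of flask_1 in the frame of crate between -0.085 and 0.085 m and y of flask_1 in the frame of crate between -0.035 and 0.035 m and z of flask_1 in the frame of crate between 0 and 0.016 m and angle between flask_1's own z axis and vertical below 0.12 rad and linear speed of flask_1 below 0.02 m/s and angular speed of flask_1 below 0.2 rad/s and contact force between flask_1 and crate above 2.5 N) or (x of flask_1 in the frame of tray between -0.085 and 0.085 m and y of flask_1 in the frame of tray between -0.035 and 0.035 m and z of flask_1 in the frame of tray between 0 and 0.016 m and angle between flask_1's own z axis and vertical below 0.12 rad and linear speed of flask_1 below 0.02 m/s and angular speed of flask_1 below 0.2 rad/s and contact force between flask_1 and tray below 2.5 N)) and ((x of flask_2 in the frame of crate between -0.085 and 0.085 m and y of flask_2 in the frame of crate between -0.035 and 0.035 m and z of flask_2 in the frame of crate between 0 and 0.016 m and angle between flask_2's own z axis and vertical below 0.12 rad and linear speed of flask_2 below 0.02 m/s and angular speed of flask_2 below 0.2 rad/s and contact force between flask_2 and crate above 2.5 N) or (x of flask_2 in the frame of tray between -0.085 and 0.085 m and y of flask_2 in the frame of tray between -0.035 and 0.035 m and z of flask_2 in the frame of tray between 0 and 0.016 m and angle between flask_2's own z axis and vertical below 0.12 rad and linear speed of flask_2 below 0.02 m/s and angular speed of flask_2 below 0.2 rad/s and contact force between flask_2 and tray below 2.5 N)) and ((x of flask_3 in the frame of crate between -0.085 and 0.085 m and y of flask_3 in the frame of crate between -0.035 and 0.035 m and z of flask_3 in the frame of crate between 0 and 0.016 m and angle between flask_3's own z axis and vertical below 0.12 rad and linear speed of flask_3 below 0.02 m/s and angular speed of flask_3 below 0.2 rad/s and contact force between flask_3 and crate above 2.5 N) or (x of flask_3 in the frame of tray between -0.085 and 0.085 m and y of flask_3 in the frame of tray between -0.035 and 0.035 m and z of flask_3 in the frame of tray between 0 and 0.016 m and angle between flask_3's own z axis and vertical below 0.12 rad and linear speed of flask_3 below 0.02 m/s and angular speed of flask_3 below 0.2 rad/s and contact force between flask_3 and tray below 2.5 N))); the robot touches nothing.
It fails at once if a flask is dropped: it moves faster than 0.6 m/s while no finger touches it ((linear speed of flask_1 above 0.6 m/s and contact force between the fingers and flask_1 below 0.05 N) or (linear speed of flask_2 above 0.6 m/s and contact force between the fingers and flask_2 below 0.05 N) or (linear speed of flask_3 above 0.6 m/s and contact force between the fingers and flask_3 below 0.05 N)).
It fails at once if a bystander on the bench is pushed more than 25 mm or tipped over (distance of any of cylinder, beaker, dropper, jar, carton, labels, mortar from where it was at the start of the episode above 0.025 m or angle between any of cylinder, beaker, dropper, jar, carton, labels, mortar's own z axis and vertical above 0.6 rad).
It also fails if it takes over 72 s, if anything falls off the work surface, if the arm or the gripper's body presses on something with over 40 N, if the wrist force passes 120 N, or if a joint passes its speed limit or range.

ROBOT

A 6-joint arm with a two-finger parallel gripper is mounted at the origin on the work surface. World frame = base frame: x ahead of the robot, y to its left, z up, the work surface at z = 0. Lengths are in mm, angles in degrees, forces in N, time in s.
With the tool pointing down it reaches from about 300 to 850 mm from the base axis. Payload 4.2 kg.
Tool frame: the origin (TCP) lies on the centre line of the jaws, within the pads' length; the fingertips stand 14 mm ahead of it and the grasp point (between the pads) lies 5 mm behind it; z points along the fingers, y is the line along which they close (so a half turn about z gives the same grasp; the last joint's range is limited). The gripper opens to 91 mm and grips with 3 to 60 N. Pads are 32 mm wide; open, the fingers measure 118 mm over their backs; the gripper's body (76 mm by 178 mm) begins 60 mm behind the grasp point.
Start: joints at [67.437, 18.312, 89.639, -0, 72.044, -1.146], TCP at [209.967, 535.309, 227.976] pointing down, gripper open.
Joint ranges: [-177.97, 177.97], [-48.28, 115.42], [12.27, 149.76], [-77.06, 257.06], [2.81, 150.46], [-146.56, 146.56]. Speed limits (degrees/s): [147.25, 147.25, 180, 180, 180, 180].

INTERFACE

Orientations are given as [roll, pitch, yaw] about the fixed x, y, z axes, in that order (R = Rz(yaw) Ry(pitch) Rx(roll)).
In Python, from workcell import env gives the robot as it stands.
- The arm moves only by the tool arm_command, never from a script. Its argument "motion" is a list of rows, each an object with "offset": the shift along the tool's x, y, z in m, a list of three; "spin": the turn about the tool's z in rad. In form: [{"offset": [tx, ty, tz], "spin": spin}, ...]. A call has 1 to 5 rows; each row shifts and turns the commanded pose from where the row before left it, along the tool's axes as they then stand; what a row does not reach is not made up. A row lasts 1/8 s, in which the tool goes at most 62.5 mm and 10.7 degrees, less where a joint would pass 70% of its speed; a pose out of reach is approached as far as the arm can. A call with a gripper value outside its range is refused whole. "jaw" is the finger opening in m, from 0 to 0.0912, set as the call begins (left out, the last holds). The fingers move at their own pace and stop on an object; "newtons" is the grip in N (left out, the last holds). Time passes only in rows, so rows that do not move let the fingers close. It gives the time, the measured TCP pose, the force, the opening and the grip force at its end, in the units of the state.
- env.state(): the state, without advancing time (a new reading comes with each control period).
- env.grab_frame(name): name is "scene" or "top" or "wrist"; returns (picture, depth): 420x560x3 uint8, blue, green, red; 420x560 float32, mm along the optical axis (not along the pixel's ray), 0 where there is no reading.
- env.camera_model(name): a dict with "fx", "fy", "cx", "cy" (pixels), "k1" (the pictures are not rectified: a ray, as slopes to the right and down, at radius r is drawn at 1 + k1 r^2 times it, then the intrinsics apply), "eye" and "rotation" of the camera in the world; the wrist camera has in their place "hand_eye" (4x4, takes a point from camera to tool coordinates, whose origin is the TCP and whose axes are the flange's). Camera axes: x right, y down, z forward; pixel columns grow to the right and rows downward; lengths in mm; the calibration is good to about 2 mm. A picture is of the moment at which its call begins: read the wrist's pose just before it. camera_model takes no time and is no camera call.
- env.job_done(): hands the job in; it is judged then, once.
Trained networks look in the newest picture that a camera, given by its name, has taken for a name from the list of things; names that differ only in an ending like _2 or _b are one class to them, and where a whole thing is asked for, a point or a joint stands for the part that bears it (a point fixed in the world has none). Each returns a list of dicts, best first, with "score" (0 to 1); they miss things now and then, are a little off and sometimes report something else, mostly with a low value. They report only what shows in the picture. A call takes as long as a camera call.
- env.boxes_of(camera, target): "bbox" ([left, top, right, bottom] in pixels, round what is visible of it).
- env.pinpoint(camera, target): "location" ([column, row] in pixels: a listed point, or the origin of a listed thing).
The state is a dict: "time_s": time; "qpos": joint angles; "qvel": joint speeds; "effort": joint torques, N m; "ee_pos": TCP position; "ee_rot": TCP orientation; "force": force on the tool from outside, world axes, zero at the start; "torque": the same for the moment, N m; "gripper_width": finger opening in mm; "gripper_force": force on a finger pad.
Only numpy, scipy, OpenCV 4.12 (cv2) and the standard library are available. Lean on these libraries where they do the work, as an engineer would, in place of code of your own. Each camera call takes 0.05 s, during which the arm holds its last target. There are 200 camera calls.

## Working session

There is one attempt and no reset: what is moved stays moved. The work goes in short steps, Python scripts to look and compute and a tool call to move; the robot and the scene stay as the last step left them, time stands still between calls to the robot, and variables do not carry over. Pictures are saved under pics/ and viewed, at most 10 in all, crops included, and the job is handed in when it is done.

Besides the shell and the picture viewer there is one more tool, called after "Request:" as name(argument=value, ...) on one line, values as JSON. arm_command: Moves the arm, as the interface text tells. Its arguments: {"type":"object","properties":{"motion":{"type":"array"},"jaw":{"type":"number"},"newtons":{"type":"number"}},"required":["motion"]}

```bash
mkdir -p pics; ls
cat > h.py <<'E'
import numpy as np, cv2
from workcell import env
from scipy.spatial.transform import Rotation as R
def cam(n):
    m=env.camera_model(n)
    if 'eye' in m: return m,np.array(m['rotation']),np.array(m['eye'])
    s=env.state(); T=np.array(m['hand_eye'])
    Rt=R.from_euler('xyz',s['ee_rot'],degrees=True).as_matrix()
    return m,Rt@T[:3,:3],Rt@T[:3,3]+np.array(s['ee_pos'])
def ray(m,u,v):
    K=np.array([[m['fx'],0,m['cx']],[0,m['fy'],m['cy']],[0,0,1]])
    p=cv2.undistortPoints(np.array([[[u,v]]],float),K,np.array([m['k1'],0,0,0]))[0,0]
    return np.array([p[0],p[1],1])
def on_z(C,u,v,z):
    m,Ro,e=C; d=Ro@ray(m,u,v); return e+d*(z-e[2])/d[2]
def at_depth(C,u,v,d):
    m,Ro,e=C; return e+Ro@ray(m,u,v)*d
def cloud(C,dep):
    m,Ro,e=C
    K=np.array([[m['fx'],0,m['cx']],[0,m['fy'],m['cy']],[0,0,1]])
    h,w=dep.shape; g=np.stack(np.meshgrid(np.arange(w),np.arange(h)),-1).reshape(-1,1,2).astype(float)
    p=cv2.undistortPoints(g,K,np.array([m['k1'],0,0,0])).reshape(h,w,2)
    P=np.dstack([p,np.ones((h,w))])*dep[...,None]
    return P@Ro.T+e
E
cat > a.py <<'E'
from h import *
print(env.state())
for n in ['scene','top']:
    C=cam(n); print(n,C)
    im,d=env.grab_frame(n); cv2.imwrite(f'pics/{n}0.png',im); np.save(f'{n}.npy',d)
    for t in ['flask_1','rack','crate','tray','shelf_edge','cylinder','beaker','dropper','jar','carton','labels','mortar']:
        r=env.pinpoint(n,t)
        for q in r[:4 if t=='flask_1' else 2]:
            u,v=q['location']; print(n,t,round(q['score'],2),np.round([u,v]),np.round(on_z(C,u,v,300 if t=='shelf_edge' else 45 if t=='flask_1' else 0)))
E
python3 a.py
```

```text
pics
{'time_s': 0.0, 'qpos': array([ 6.74366364e+01,  1.83502532e+01,  8.97058508e+01, -2.13070305e-04,
        7.20415361e+01, -1.14733698e+00]), 'qvel': array([ 0.06415508,  0.03360569,  0.08707782,  0.00580364, -0.03172987,
       -0.08525257]), 'effort': array([-7.00441378e-04, -4.12477756e+01, -2.31978464e+01,  7.26189651e-02,
        4.55129310e-02, -1.32246309e-04]), 'ee_pos': array([209.78863577, 534.86253473, 227.13791484]), 'ee_rot': array([-1.79902375e+02, -1.75255602e-03,  1.58584038e+02]), 'force': array([-0.95171901,  0.5120311 ,  0.40969877]), 'torque': array([-0.01240569, -0.01855228, -0.00462707]), 'gripper_force': 0.0, 'gripper_width': 91.27711004241122}
scene ({'fx': 526.5572164487533, 'fy': 526.5572164487533, 'cx': 266.16490059441946, 'cy': 203.9812155572997, 'k1': 0.005171078324726273, 'eye': array([1809.6580031 , -285.36342096, 1077.6225721 ]), 'rotation': array([-124.85518988,    0.50768391,   76.6324662 ])}, array([-124.85518988,    0.50768391,   76.6324662 ]), array([1809.6580031 , -285.36342096, 1077.6225721 ]))Traceback (most recent call last):
  File "a.py", line 9, in <module>
    u,v=q['location']; print(n,t,round(q['score'],2),np.round([u,v]),np.round(on_z(C,u,v,300 if t=='shelf_edge' else 45 if t=='flask_1' else 0)))
                                                                              ~~~~^^^^^^^^^^^^^^^^^^^^^^^^^^^^^^^^^^^^^^^^^^^^^^^^^^^^^^^^^^^^^
  File "h.py", line 15, in on_z
    m,Ro,e=C; d=Ro@ray(m,u,v); return e+d*(z-e[2])/d[2]
                                                   ~^^^
IndexError: invalid index to scalar variable.
```

```bash
sed -i "s/np.array(m\['rotation'\]),np/R.from_euler('xyz',m['rotation'],degrees=True).as_matrix(),np/; " h.py; sed -i 's/^print(env.*//; s/; print(n,C)//' a.py; python3 a.py; python3 -c "
from h import *
print(env.state()['time_s'])
print(env.camera_model('wrist'))"
```

```text
scene flask_1 0.8 [267. 260.] [651. -17.  45.]
scene flask_1 0.61 [235. 268.] [ 659. -115.   45.]
scene flask_1 0.58 [283. 247.] [600.  45.  45.]
scene rack 0.58 [261. 270.] [641. -33.   0.]
scene rack 0.52 [388. 256.] [670. 368.   0.]
scene crate 0.74 [162. 242.] [ 428. -315.    0.]
scene crate 0.67 [ 91. 265.] [ 490. -536.    0.]
scene tray 0.78 [360. 220.] [475. 352.   0.]
scene shelf_edge 0.83 [255. 178.] [593. -34. 300.]
scene cylinder 0.68 [266. 229.] [447.  27.   0.]
scene beaker 0.96 [215. 233.] [ 425. -141.    0.]
scene dropper 0.72 [302. 221.] [429. 160.   0.]
scene jar 0.77 [388. 256.] [669. 368.   0.]
scene jar 0.43 [288. 252.] [579.  67.   0.]
scene carton 0.92 [164. 293.] [ 669. -327.    0.]
scene carton 0.69 [299. 222.] [436. 146.   0.]
scene labels 0.76 [413. 219.] [512. 529.   0.]
scene mortar 0.92 [ 93. 265.] [ 492. -530.    0.]
top flask_1 0.6 [305. 184.] [ 673. -108.   45.]
top flask_1 0.6 [262. 195.] [625.  59.  45.]
top flask_1 0.4 [288. 191.] [643. -44.  45.]
top rack 0.7 [285. 191.] [647. -32.   0.]
top rack 0.24 [291. 200.] [612. -56.   0.]
top crate 0.96 [35
[... 417 characters left out ...]
. 225.] [504. 526.   0.]
top labels 0.84 [146. 224.] [510. 527.   0.]
top labels 0.67 [283. 195.] [631. -23.   0.]
top mortar 0.93 [409. 233.] [ 482. -530.    0.]
top mortar 0.69 [312. 246.] [ 429. -142.    0.]
1.4
{'fx': 357.20149099108124, 'fy': 357.20149099108124, 'cx': 275.59951165391175, 'cy': 214.33026125003175, 'k1': -0.0646254646328144, 'hand_eye': array([[ 8.52925350e-04, -9.58541719e-01, -2.84950951e-01,
         8.05069951e+01],
       [ 9.99999532e-01,  6.87270826e-04,  6.81335475e-04,
         1.83020173e-01],
       [-4.57250002e-04, -2.84951399e-01,  9.58541857e-01,
        -1.58196089e+02],
       [ 0.00000000e+00,  0.00000000e+00,  0.00000000e+00,
         1.00000000e+00]])}
```

View pics/scene0.png

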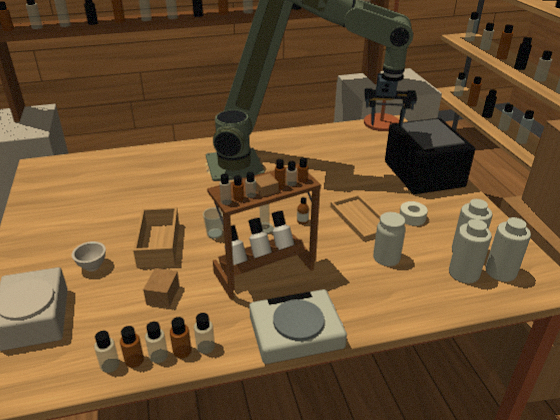

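View pics/top0.png

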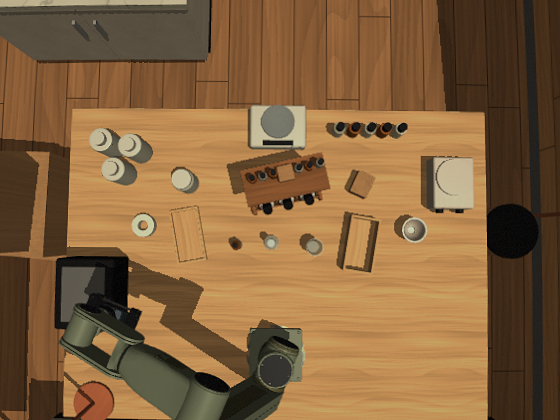

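```bash
cat > b.py <<'E'
from h import *
C=cam('top'); P=cloud(C,np.load('top.npy')).reshape(-1,3)
def box(name,cx,cy,r,z0,z1):
    s=P[(abs(P[:,0]-cx)<r)&(abs(P[:,1]-cy)<r)&(P[:,2]>z0)&(P[:,2]<z1)]
    print(name,len(s),cv2.minAreaRect(s[:,:2].astype(np.float32)) if len(s)>3 else '', s[:,2].mean() if len(s) else '')
for z0,z1 in [(285,300),(300,330)]: box('shelf',640,-33,200,z0,z1)
box('crate',441,-328,140,55,85); box('tray',465,352,140,14,35)
box('beaker',428,-142,60,60,100);box('cyl',448,22,50,80,150);box('dropper',430,159,50,60,110);box('labels',510,527,70,25,60);box('jar',675,360,70,130,170)
s=P[(abs(P[:,0]-590)<70)&(abs(P[:,1]+33)<160)&(P[:,2]>125)&(P[:,2]<175)]
import collections
from scipy.cluster.vq import kmeans2
c,l=kmeans2(s,np.array([[570,50,150],[580,-30,150],[600,-110,150.]]),minit='matrix')
for i in range(3): print('cap',c[i],(l==i).sum(),s[l==i].max(0),s[l==i].min(0))
E
python3 b.py
```

```text
shelf 2  298.1251118908107
shelf 2471 ((658.0820922851562, -25.486053466796875), (126.4854507446289, 276.37835693359375), 13.424384117126465) 313.4445549231492
crate 435 ((438.85498046875, -327.11029052734375), (119.21358489990234, 216.78823852539062), 80.64712524414062) 68.45089401283983
tray 475 ((461.35919189453125, 389.40216064453125), (216.51348876953125, 192.94415283203125), 10.44504451751709) 20.859982832082576
beaker 78 ((428.00006103515625, -142.80499267578125), (64.88811492919922, 61.602542877197266), 1.019355297088623) 80.78038308853709
cyl 61 ((444.30780029296875, 20.173568725585938), (29.803987503051758, 29.47336196899414), 62.95124816894531) 130.33311428714643
dropper 67 ((433.2257995605469, 154.8936004638672), (35.688377380371094, 32.89009475708008), 78.68660736083984) 76.49339518750439
labels 361 ((504.4715270996094, 527.739501953125), (88.35366821289062, 89.96197509765625), 27.43315315246582) 38.68072380964943
jar 307 ((675.565185546875, 356.28912353515625), (69.53563690185547, 71.51667022705078), 27.003925323486328) 148.51884710508747
cap [569.78196185  34.07524609 150.06138889] 98 [592.70382551  51.43884085 164.286601  ] [550.58267782  17.47694372 129.08938889]
cap [587.3326584  -40.73382838 149.597603  ] 101 [608.44146366 -22.70273655 164.44193242] [566.32509625 -59.5744693  129.22559401]
cap [ 606.07686606 -117.71563543  149.5041125 ] 104 [627.3874382  -97.24217731 163.65945801] [ 585.60634534 -136.60479654  125.0404085 ]
```

Request:
arm_command(motion=[{"offset":[0,0,0],"spin":0.1}])

```text
time_s: 1.52
ee_pos: [210.0, 535.3, 228.0]
ee_rot: [180.0, 0.0, 152.7]
force: [1.0, 0.4, -0.8]
gripper_width: 91.1
gripper_force: 0.0
```

Request:
arm_command(motion=[{"offset":[0,0,-0.055],"spin":-0.178},{"offset":[0,0,-0.055],"spin":-0.178},{"offset":[0,0,-0.055],"spin":-0.178},{"offset":[0,0,-0.055],"spin":-0.178}])

```text
time_s: 2.02
ee_pos: [209.8, 535.0, 449.9]
ee_rot: [180.0, 0.0, -166.0]
force: [-0.3, 0.4, 0.4]
gripper_width: 91.4
gripper_force: 0.0
```

Request:
arm_command(motion=[{"offset":[-0.025,-0.053,0],"spin":0},{"offset":[-0.025,-0.053,0],"spin":0},{"offset":[-0.025,-0.053,0],"spin":0},{"offset":[-0.025,-0.053,0],"spin":0},{"offset":[-0.025,-0.053,0],"spin":0}])

```text
time_s: 2.65
ee_pos: [394.8, 305.7, 448.1]
ee_rot: [180.0, 0.0, -166.3]
force: [0.9, -0.1, -0.5]
gripper_width: 91.1
gripper_force: 0.0
```

Request:
arm_command(motion=[{"offset":[-0.025,-0.053,0],"spin":0},{"offset":[-0.025,-0.053,0],"spin":0},{"offset":[-0.025,-0.053,0],"spin":0},{"offset":[-0.025,-0.053,0],"spin":0}])

```text
time_s: 3.15
ee_pos: [542.1, 123.2, 448.1]
ee_rot: [180.0, 0.0, -166.4]
force: [-0.1, 0.6, 0.2]
gripper_width: 91.3
gripper_force: 0.0
```

Request:
arm_command(motion=[{"offset":[-0.05,0,-0.035],"spin":0},{"offset":[-0.05,0,-0.035],"spin":0},{"offset":[-0.05,0,-0.035],"spin":0},{"offset":[-0.05,0,-0.035],"spin":0},{"offset":[-0.05,0,-0.035],"spin":0}])

```text
time_s: 3.78
ee_pos: [699.1, 163.6, 534.6]
ee_rot: [-180.0, 3.4, -166.4]
force: [0.3, 0.6, 0.1]
gripper_width: 90.9
gripper_force: 0.0
```

```bash
python3 -c "
from h import *
s=env.state();print(np.round(s['qpos'],2),s['ee_pos'],s['ee_rot'])"
```

```text
[ 1.2220e+01  3.7720e+01  1.2530e+01  9.0000e-02  1.2635e+02 -9.1370e+01] [699.08007616 163.59582171 534.59379997] [-179.98500627    3.40098585 -166.35249831]
```

Request:
arm_command(motion=[{"offset":[-0.06,0,0],"spin":0},{"offset":[-0.06,0,0],"spin":0},{"offset":[-0.06,0,0],"spin":0}])

```text
time_s: 4.15
ee_pos: [785.6, 185.4, 477.0]
ee_rot: [-179.9, 9.0, -166.3]
force: [0.3, -0.3, 0.5]
gripper_width: 91.1
gripper_force: 0.0
```

Request:
arm_command(motion=[{"offset":[0.05,0,0],"spin":0}])

```text
time_s: 4.28
ee_pos: [759.0, 178.7, 460.5]
ee_rot: [-179.9, 8.3, -166.3]
force: [0.9, -0.3, -0.5]
gripper_width: 91.4
gripper_force: 0.0
```

```bash
python3 -c "
from h import *
s=env.state();print(np.round(s['qpos'],2),s['ee_pos'],s['ee_rot'])"
```

```text
[ 12.35  35.93  28.19   0.15 107.62 -91.25] [758.97139683 178.70077833 460.50353167] [-179.94995258    8.25603879 -166.34189845]
```

Request:
arm_command(motion=[{"offset":[-0.04,0,-0.045],"spin":0},{"offset":[-0.04,0,-0.045],"spin":0},{"offset":[-0.04,0,-0.045],"spin":0},{"offset":[-0.04,0,-0.045],"spin":0},{"offset":[-0.04,0,-0.045],"spin":0}])

```text
time_s: 4.9
ee_pos: [747.5, 177.3, 581.1]
ee_rot: [-179.9, 18.4, -166.3]
force: [0.0, 0.7, -0.7]
gripper_width: 91.2
gripper_force: 0.0
```

```bash
python3 -c "
from h import *
s=env.state();print(np.round(s['qpos'],2),s['ee_pos'],s['ee_rot'])"
```

```text
[ 12.37  35.28  12.26   0.31 114.03 -91.11] [747.51254251 177.31900301 581.11914333] [-179.87248686   18.4245816  -166.32914092]
```

Request:
arm_command(motion=[{"offset":[-0.04,0,-0.045],"spin":0},{"offset":[-0.04,0,-0.045],"spin":0},{"offset":[-0.04,0,-0.045],"spin":0}])

```text
time_s: 5.28
ee_pos: [726.1, 172.8, 638.3]
ee_rot: [-179.8, 24.5, -166.3]
force: [0.3, 0.5, -0.4]
gripper_width: 91.2
gripper_force: 0.0
```

```bash
python3 -c "
from h import *
s=env.state();print(np.round(s['qpos'],2),s['ee_pos'],s['ee_rot'])"
```

```text
[ 12.34  31.28  12.26   0.43 111.95 -91.07] [726.06074413 172.84774432 638.2747574 ] [-179.83848749   24.50341732 -166.31413733]
```

Request:
arm_command(motion=[{"offset":[-0.04,0,-0.045],"spin":0},{"offset":[-0.04,0,-0.045],"spin":0},{"offset":[-0.033,0,-0.037],"spin":0}])

```text
time_s: 5.65
ee_pos: [696.8, 166.4, 696.1]
ee_rot: [-179.8, 30.4, -166.3]
force: [0.6, -0.0, -0.7]
gripper_width: 91.2
gripper_force: 0.0
```

```bash
python3 -c "
from h import *
s=env.state();print(np.round(s['qpos'],2),s['ee_pos'],s['ee_rot'])"
```

```text
[ 12.28  27.1   12.26   0.56 110.25 -91.04] [696.7785157  166.44927068 696.07253597] [-179.80349178   30.3878203  -166.29364574]
```

```bash
cat > go.py <<'E'
import sys
from h import *
def go(*t):
    s=env.state(); Rt=R.from_euler('xyz',s['ee_rot'],degrees=True).as_matrix()
    d=Rt.T@(np.array(t)-s['ee_pos'])/1000; n=int(np.ceil(np.linalg.norm(d)/.06))
    print('total',np.round(d,4),'n',n,'per row',np.round(d/n,4))
if __name__=='__main__': go(*map(float,sys.argv[1:4]))
E
python3 go.py 510 -61 287
```

```text
total [ 0.4099 -0.1759  0.2344] n 9 per row [ 0.0455 -0.0195  0.026 ]
```

Request:
arm_command(motion=[{"offset":[0.0455,-0.0195,0.026],"spin":0},{"offset":[0.0455,-0.0195,0.026],"spin":0},{"offset":[0.0455,-0.0195,0.026],"spin":0},{"offset":[0.0455,-0.0195,0.026],"spin":0},{"offset":[0.0455,-0.0195,0.026],"spin":0}])

```text
time_s: 6.28
ee_pos: [608.8, 51.8, 499.9]
ee_rot: [-179.5, 30.9, -166.1]
force: [1.2, 0.2, 0.4]
gripper_width: 91.4
gripper_force: 0.0
```

Request:
arm_command(motion=[{"offset":[0.0455,-0.0195,0.026],"spin":0},{"offset":[0.0455,-0.0195,0.026],"spin":0},{"offset":[0.0455,-0.0195,0.026],"spin":0},{"offset":[0.0455,-0.0195,0.026],"spin":0},{"offset":[0,0,0],"spin":0}])

```text
time_s: 6.9
ee_pos: [524.4, -50.5, 313.8]
ee_rot: [-179.7, 30.2, -166.3]
force: [0.2, 0.5, 1.0]
gripper_width: 91.4
gripper_force: 0.0
```

```bash
cat > w.py <<'E'
from h import *
s=env.state();print(s['time_s'],np.round(s['qpos'],1),s['ee_pos'],s['ee_rot'])
C=cam('wrist'); im,d=env.grab_frame('wrist'); cv2.imwrite('pics/w1.png',im); np.save('w1.npy',d)
P=cloud(C,d).reshape(-1,3); g=im.reshape(-1,3).max(1)
th=np.radians(13.4); ax=np.array([np.cos(th),np.sin(th),0]); ay=np.array([-ax[1],ax[0],0]); o=np.array([645.9,-28.4,0])
u=-.5*ax+np.array([0,0,.866]); v=.866*ax+np.array([0,0,.5])
Q=P-o-np.array([0,0,45]); q=np.stack([Q@v,Q@ay,Q@u],1)  # flask frame coords: v, rack y, along axis
for k in (-80,0,80):
    f=q[(abs(q[:,1]-k)<30)&(abs(q[:,0])<35)]
    top=f[(f[:,2]>118)&(f[:,2]<135)]; side=f[(f[:,2]>88)&(f[:,2]<115)]
    print(k,'top',len(top),top.mean(0) if len(top) else '',cv2.minEnclosingCircle(top[:,:2].astype(np.float32)) if len(top)>5 else '')
    if len(side)>20:
        A=np.c_[2*side[:,:2],np.ones(len(side))]; x=np.linalg.lstsq(A,(side[:,:2]**2).sum(1),rcond=None)[0]
        print('  side',len(side),x[:2],np.sqrt(x[2]+x[0]**2+x[1]**2),side.min(0),side.max(0))
E
python3 w.py
```

```text
6.9 [ -15.1   -1.6  107.8   18.6   48.2 -128. ] [524.40638849 -50.45666638 313.76861257] [-179.69793673   30.2363726  -166.3335481 ]
-80 top 1232 [ -4.46589756 -76.36725869 127.44813564] ((-3.736069440841675, -77.20185852050781), 18.21515655517578)
  side 198 [ -3.47563391 -77.83245653] 17.951770931752673 [-21.2428695  -80.3836813   88.69657529] [  8.63512268 -59.6076064  114.98077251]
0 top 1217 [ -4.04666209   2.54406045 127.7404268 ] ((-3.436251401901245, 2.5267579555511475), 17.901264190673828)
  side 63 [-3.19554679  2.49501429] 17.775449620961226 [-21.00137963 -12.75918172  89.36102326] [-12.31938849  18.07333442 114.96999537]
80 top 1234 [ -4.31928415  78.98128816 127.55556   ] ((-3.736802577972412, 79.95789337158203), 18.06488800048828)
  side 173 [-3.32242965 80.15413692] 17.91508332543373 [-21.29770595  61.92669295  88.35152981] [  8.03614511  83.67637167 114.86876608]
```

View pics/w1.png

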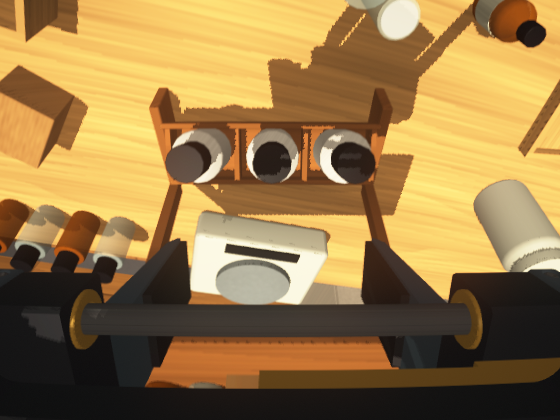

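```bash
cat > fl.py <<'E'
import sys
from go import *
th=np.radians(13.4); ax=np.array([np.cos(th),np.sin(th),0]); ay=np.array([-ax[1],ax[0],0]); o=np.array([645.9,-28.4,45])
u=-.5*ax+np.array([0,0,.866]); v=.866*ax+np.array([0,0,.5])
y=float(sys.argv[1]); s=float(sys.argv[2])
t=o-3.4*v+ay*y+u*s; st=env.state(); print(np.round(t,1),np.round(st['qpos'],1),np.round(st['ee_rot'],2),np.round(st['force'],2),np.round(st['ee_pos'],1)); go(*t)
E
python3 fl.py 80 200
```

```text
[527.2  25.6 216.5] [ -15.    -1.7  107.5   18.6   48.1 -128. ] [-179.53   30.58 -166.21] [ 0.5  -0.45  0.69] [526.9 -50.2 317.1]
total [0.0354 0.0743 0.0953] n 3 per row [0.0118 0.0248 0.0318]
```

Request:
arm_command(motion=[{"offset":[0.0118,0.0248,0.0],"spin":0},{"offset":[0.0118,0.0248,0.032],"spin":0},{"offset":[0.0118,0.0248,0.032],"spin":0},{"offset":[0,0,0.031],"spin":0},{"offset":[0,0,0],"spin":0}], jaw=0.06, newtons=25)

```text
time_s: 7.58
ee_pos: [527.4, 28.4, 215.8]
ee_rot: [-179.7, 30.5, -166.0]
force: [-0.2, -0.7, 0.8]
gripper_width: 60.1
gripper_force: 0.0
```

```bash
python3 fl.py 80 102
```

```text
[574.9  36.9 131.6] [  -3.2    2.5  118.9   16.7   30.2 -119.4] [-179.66   30.5  -166.04] [-0.25 -0.74  0.8 ] [527.4  28.4 215.8]
total [ 0.0012 -0.0026  0.0969] n 2 per row [ 0.0006 -0.0013  0.0485]
```

Request:
arm_command(motion=[{"offset":[0.0005,-0.001,0.035],"spin":0},{"offset":[0.0005,-0.001,0.035],"spin":0},{"offset":[0,0,0.027],"spin":0},{"offset":[0,0,0],"spin":0}])

```text
time_s: 8.07
ee_pos: [573.5, 36.5, 130.3]
ee_rot: [-179.7, 30.4, -166.2]
force: [-1.0, -0.0, 0.8]
gripper_width: 59.9
gripper_force: 0.0
```

```bash
python3 fl.py 80 102
```

```text
[574.9  36.9 131.6] [  -1.7   13.1  121.2   25.3   17.8 -127.7] [-179.73   30.4  -166.18] [-1.02 -0.    0.78] [573.5  36.5 130.3]
total [-0.0019  0.0001 -0.0004] n 1 per row [-0.0019  0.0001 -0.0004]
```

Request:
arm_command(motion=[{"offset":[0,0,0],"spin":0},{"offset":[0,0,0],"spin":0},{"offset":[0,0,0],"spin":0},{"offset":[0,0,0],"spin":0}], jaw=0.02, newtons=25)

```text
time_s: 8.57
ee_pos: [571.0, 36.1, 129.9]
ee_rot: [-179.7, 30.3, -166.2]
force: [-3.8, -1.3, 5.9]
gripper_width: 35.6
gripper_force: 25.0
```

Request:
arm_command(motion=[{"offset":[0,0,-0.015],"spin":0},{"offset":[0,0,-0.03],"spin":0},{"offset":[0,0,-0.03],"spin":0},{"offset":[0,0,-0.02],"spin":0},{"offset":[0,0,0],"spin":0}])

```text
time_s: 9.2
ee_pos: [522.5, 25.2, 211.0]
ee_rot: [-179.7, 30.2, -166.2]
force: [-0.5, 0.7, -4.4]
gripper_width: 35.7
gripper_force: 25.0
```

```bash
cat > f.py <<'E'
from h import *
F=[]
for i in range(6):
    s=env.state(); F.append(s['force']); env.grab_frame('wrist')
print(np.mean(F,0),np.std(F,0),s['time_s'],np.round(s['qpos'],1),s['ee_pos'],s['ee_rot'],s['gripper_width'])
E
python3 f.py
```

```text
[-0.21764455 -0.02082818 -3.76851633] [0.16109125 0.57781635 0.52799121] 9.45 [  -3.6    2.7  119.6   17.1   29.9 -120.1] [523.19721057  25.4425294  208.94460877] [-179.81185662   30.00945967 -166.21415035] 35.46228117217522
```

```bash
cat > k.py <<'E'
import numpy as np
from scipy.optimize import least_squares
from scipy.spatial.transform import Rotation as R
D=[([67.44,18.35,89.706,0,72.04,-1.147],[209.79,534.86,227.14]),([12.22,37.72,12.53,.09,126.35,-91.37],[699.08,163.6,534.59]),
([12.37,35.28,12.26,.31,114.03,-91.11],[747.5,177.3,581.1]),([12.34,31.28,12.26,.43,111.95,-91.07],[726.06,172.85,638.27]),([12.28,27.1,12.26,.56,110.25,-91.04],[696.78,166.45,696.07]),
([-3.2,2.5,118.9,16.7,30.2,-119.4],[527.4,28.4,215.8]),([-1.7,13.1,121.2,25.3,17.8,-127.7],[573.5,36.5,130.3]),([-15.,-1.7,107.5,18.6,48.1,-128.],[526.9,-50.2,317.1])]
def rot(a,ax): return R.from_euler(ax,a,degrees=True).as_matrix()
def fk(q,p):
    a,h,L1,L2,e,L3=p
    A=rot(q[0],'z'); x=np.array([a,0,h])
    B=rot(q[1],'y'); x=x+B@[0,0,L1]; B=B@rot(q[2],'y'); x=x+B@[e,0,L2]
    B=B@rot(q[3],'z')@rot(q[4],'y'); x=x+B@[0,0,L3]
    return A@x,A@B
r=least_squares(lambda p:np.concatenate([fk(q,p)[0]-t for q,t in D]),[50,300,400,400,0,200],loss='soft_l1')
p=r.x
if __name__=='__main__':
    print(p); print(np.round(r.fun.reshape(-1,3),1))
E
python3 k.py
```

```text
[ -1.2983775  144.41444651 589.81638541 416.96054004  23.9717369
 325.2105994 ]
[[ 10.   -5.9  -0.1]
 [ -0.6 -11.9  -0.1]
 [  0.3 -11.6   0.1]
 [  0.7 -11.5   0.1]
 [  1.1 -11.5   0.1]
 [  0.5 -10.8  -0. ]
 [  0.4 -11.   -0.4]
 [ -2.3 -10.4   0.4]]
```

```bash
cat > sim.py <<'E'
from k import *
P=np.append(p,0)
def FK(q):
    x,B=fk(q,p); A=rot(q[0],'z'); return x+A@[0,11,0], B@rot(q[5]+C6,'z')
C6=0
# calibrate q6 offset with tilted pose
s_rot=R.from_euler('xyz',[-179.80,30.39,-166.29],degrees=True).as_matrix()
_,B=fk(D[4][0],p); M=(B@rot(D[4][0][5],'z')).T@s_rot; C6=np.degrees(np.arctan2(M[1,0],M[0,0]))
lo=np.array([-177.97,-48.28,12.27,-77.06,2.81,-146.56]);hi=np.array([177.97,115.42,149.76,257.06,150.46,146.56])
def step(q,off,w,spin=0,lim=np.array([147.25,147.25,180,180,180,180])*.7/8):
    x,B=FK(q); xt=x+B@np.array(off)*1000; Bt=B@rot(np.degrees(spin),'z')
    f=lambda z:np.concatenate([(FK(z)[0]-xt)/1000,w*R.from_matrix(Bt.T@FK(z)[1]).as_rotvec()])
    q0=np.clip(q,lo+1e-3,hi-1e-3)
    z=least_squares(f,q0,bounds=(lo,hi),x_scale=10).x
    d=z-q; k=min(1,(lim/np.maximum(abs(d),1e-9)).min()); return q+d*k
def run(q,offs,w,v=True):
    q=np.array(q,float)
    for o in offs:
        q=step(q,o,w); x,B=FK(q); e=R.from_matrix(B).as_euler('xyz',degrees=True)
        if v: print(np.round(x),np.round(e,1),np.round(q,1))
    return q
if __name__=='__main__':
    print('C6',C6)
    for w in (.1,.2,.3,.5,1):
        q=run([12.37,35.28,12.27,.31,114.03,-91.11],[(-.04,0,-.045)]*3,w,False); x,B=FK(q); print(w,x,R.from_matrix(B).as_euler('xyz',degrees=True),'want 726,173,638 24.5')
E
python3 sim.py
```

```text
C6 90.00031523627283
0.1 [776.48017873 184.49658619 742.72225928] [-179.63802294   46.18032141 -166.18733531] want 726,173,638 24.5
0.2 [762.49036163 181.16830682 714.11707069] [-179.70113945   40.47052041 -166.23297942] want 726,173,638 24.5
0.3 [747.8722465  177.69107659 685.68415706] [-179.75525371   34.59651214 -166.26837944] want 726,173,638 24.5
0.5 [728.52577818 173.08996887 650.37012288] [-179.8150086    26.90921617 -166.30211534] want 726,173,638 24.5
1 [713.60967363 169.54334109 624.8313278 ] [-179.85522124   20.98442345 -166.320832  ] want 726,173,638 24.5
```

```bash
cat > s2.py <<'E'
from sim import *
w=.62; az=np.radians(13.4)
Bl=R.from_euler('xyz',[-180,30,-166.6],degrees=True).as_matrix()
def ik(x,B,g=[13.4,0,115,0,30,-90]):
    f=lambda z:np.concatenate([(FK(z)[0]-x)/1000,R.from_matrix(B.T@FK(z)[1]).as_rotvec()])
    s=least_squares(f,np.clip(g,lo+.1,hi-.1),bounds=(lo,hi),x_scale=10); return s.x,abs(s.fun).max()
for rr in (250,320,400,480):
  for z in (250,350,450,550):
    q0,e=ik(np.array([rr*np.cos(az)-0,rr*np.sin(az),z]),Bl)
    if e>2e-3: print(rr,z,'unreach',np.round(q0,1),e);
    for ang in (0,30,60,90,-30,-60,-90):  # push direction in tool xz: inward(+x) toward +z
        a=np.radians(ang); q=run(q0,[(.06*np.cos(a),0,.06*np.sin(a))]*6,w,False); x,B=FK(q); t=np.degrees(np.arccos(-B[2,2]))
        if t<24: print(rr,z,ang,np.round(q0,0),'->',np.round(x),np.round(t,1),np.round(q,0))
E
timeout 300 python3 s2.py
```

```text
250 250 0 [   6.  -32.  134.    5.   48. -100.] -> [ 74.  25. 127.] 21.1 [ 29. -48. 150.  -5.  58. -73.]
250 250 30 [   6.  -32.  134.    5.   48. -100.] -> [ 75.  60. 130.] 22.3 [   5.  -48.  150.    9.   58. -103.]
250 250 60 [   6.  -32.  134.    5.   48. -100.] -> [314.  79.  60.] 23.8 [   9.    1.  150.   26.    6. -119.]
250 250 -30 [   6.  -32.  134.    5.   48. -100.] -> [ 82.  28. 268.] 20.6 [ 38. -48. 130.  -7.  79. -67.]
250 250 -60 [   6.  -32.  134.    5.   48. -100.] -> [ 50.  18. 439.] 23.4 [ 22. -48. 106.  -2.  99. -84.]
250 350 0 [  6. -34. 121.   4.  63. -98.] -> [ 87.  27. 199.] 21.5 [ 37. -48. 140.  -8.  68. -66.]
250 350 30 [  6. -34. 121.   4.  63. -98.] -> [ 80.  46. 131.] 23.1 [ 16. -48. 150.   3.  55. -89.]
250 350 -30 [  6. -34. 121.   4.  63. -98.] -> [ 55.  19. 401.] 21.3 [ 24. -48. 111.  -3.  96. -81.]
250 450 0 [  6. -33. 107.   4.  76. -97.] -> [ 79.  24. 332.] 21.5 [ 30. -48. 121.  -5.  86. -75.]
250 450 30 [  6. -33. 107.   4.  76. -97.] -> [ 94.  45. 211.] 23.4 [ 24. -48. 139.  -1.  66. -80.]
250 450 -30 [  6. -33. 107.   4.  76. -97.] -> [  8.   8. 
[... 861 characters left out ...]
 -30 [  9. -26. 119.   2.  57. -95.] -> [ 78.  23. 381.] 23.8 [ 25. -48. 115.  -4.  90. -80.]
320 350 -60 [  9. -26. 119.   2.  57. -95.] -> [ 92.  47. 443.] 21.2 [ 22. -42. 106.  -0.  95. -83.]
320 450 0 [  9. -26. 105.   2.  71. -94.] -> [ 87.  37. 331.] 23.3 [ 18. -48. 122.  -1.  83. -86.]
320 450 -60 [  9. -26. 105.   2.  71. -94.] -> [ 92.  49. 541.] 20.8 [ 26. -37.  90.  -1. 106. -79.]
320 550 0 [  9. -23.  90.   2.  84. -94.] -> [ 81.  38. 431.] 23.6 [ 13. -46. 108.   1.  94. -90.]
320 550 -60 [  9. -23.  90.   2.  84. -94.] -> [ 96.  47. 640.] 21.1 [ 24. -31.  73.  -1. 117. -81.]
400 250 30 [ 11. -13. 127.   2.  37. -94.] -> [300.  71.  70.] 23.2 [  10.   -2.  150.    9.    9. -102.]
```

```bash
cat > s3.py <<'E'
from s2 import ik
from sim import *
import sys
w=.62; az=13.4; A=rot(az,'z')
Bl=R.from_euler('xyz',[-180,30,-166.6],degrees=True).as_matrix()
for rr,z in ((250,450),(250,550),(200,600)):
  q0,e=ik(A@[rr,11,z],Bl); print('start',rr,z,np.round(A@[rr,11,z]),np.round(q0,1),e)
  for ang in (0,-20,-40,20):
    a=np.radians(ang); q=q0
    for i in range(16):
        q=run(q,[(.06*np.cos(a),0,.06*np.sin(a))],w,False); x,B=FK(q); t=np.degrees(np.arccos(-B[2,2]))
        if i in (5,8,11,13,15): print(ang,i+1,np.round(A.T@x),np.round(R.from_matrix(B).as_euler('xyz',degrees=True),1),np.round(q,0))
E
sed -i 's/^for rr in/if __name__=="__main__":\n for rr in/; s/^  for z in/   for z in/;s/^    q0,e/     q0,e/;s/^    if e>/     if e>/;s/^    for ang/     for ang/' s2.py
timeout 300 python3 s3.py
python3 - <<'E'
from h import *
P=cloud(cam('scene'),np.load('scene.npy')).reshape(-1,3)
s=P[(P[:,0]<-150)&(abs(P[:,1])<600)&(P[:,2]>100)]
for a in range(-1500,-150,150):
    t=s[(s[:,0]>a)&(s[:,0]<=a+150)]; print(a,len(t),t.min(0) if len(t) else '',t.max(0) if len(t) else '')
E
```

```text
start 250 450 [241.  69. 450.] [ 13.4 -32.7 106.8  -0.   75.9 -90. ] 1.3730968362324347e-10
0 6 [ 91.   3. 313.] [ 179.6   22.4 -166.6] [ 32. -48. 124.  -7.  83. -72.]
0 9 [ 60.   2. 268.] [ 179.6   15.8 -166.5] [ 36. -48. 129.  -6.  85. -68.]
0 12 [ 25.   2. 234.] [ 179.6    9.1 -166.5] [ 38. -48. 132.  -3.  87. -66.]
0 14 [ -1.   2. 219.] [ 179.6    4.5 -166.4] [ 38. -48. 134.  -2.  90. -65.]
0 16 [-26.   2. 213.] [ 179.6   -0.  -166.4] [ 38. -48. 135.   0.  93. -65.]
-20 6 [ 27.   4. 474.] [ 179.7   22.6 -166.6] [ 19. -48. 100.  -2. 105. -86.]
-20 9 [-74.   3. 547.] [ 179.7   17.8 -166.5] [ 17. -48.  85.  -1. 126. -87.]
-20 12 [-222.    2.  619.] [ 179.7   15.5 -166.5] [ 15. -48.  64.  -0. 149. -88.]
-20 14 [-233.    2.  627.] [ 179.5   16.9 -166.5] [ 16. -48.  61.  -0. 150. -88.]
-20 16 [-235.    2.  633.] [ 179.2   18.6 -166.6] [ 16. -48.  59.   0. 150. -88.]
-40 6 [-44.   7. 576.] [ 179.8   26.1 -166.6] [ 15. -48.  83.  -1. 120. -89.]
-40 9 [-205.    7.  648.] [ 179.8   25.  -166.6] [ 14. -48.  59.  -0. 145. -89.]
-40 12 [-254.    5.  666.] [ 179.7   28.1 -166.6] [ 14. -48.  50
[... 3677 characters left out ...]
48. 127.  -6.  84. -69.]
20 12 [ 41.   3. 174.] [ 179.6   12.4 -166.5] [ 36. -48. 141.  -4.  75. -67.]
20 14 [ 11.   3. 109.] [ 179.6    8.9 -166.5] [ 30. -48. 150.  -2.  70. -73.]
20 16 [-13.   3. 106.] [ 179.6    4.7 -166.4] [ 30. -48. 150.  -1.  74. -74.]
-1500 129 [-1499.89933943  -599.60028538   100.14700531] [-1475.43885868   422.20800095   306.87532191]
-1350 0  
-1200 0  
-1050 309 [-963.72673958 -597.58627955  356.79092131] [-900.1683447   314.2032001   369.85340012]
-900 3325 [-899.74349513 -599.8027214   334.05428414] [-750.01579138  586.63925639  472.81153772]
-750 566 [-749.9727218  -596.23233875  338.66737828] [-723.71738254  583.5773893   370.38577834]
-600 0  
-450 0  
-300 0
```

```bash
python3 go.py 241 69 550
```

```text
total [ 0.0578  0.1082 -0.4276] n 8 per row [ 0.0072  0.0135 -0.0534]
```

Request:
arm_command(motion=[{"offset":[0.007,0.0135,-0.0535],"spin":0},{"offset":[0.007,0.0135,-0.0535],"spin":0},{"offset":[0.007,0.0135,-0.0535],"spin":0},{"offset":[0.007,0.0135,-0.0535],"spin":0},{"offset":[0.007,0.0135,-0.0535],"spin":0}], newtons=35)

```text
time_s: 10.12
ee_pos: [346.1, 52.9, 424.5]
ee_rot: [-179.8, 30.1, -166.2]
force: [1.1, 1.2, -3.8]
gripper_width: 35.6
gripper_force: 35.0
```

Request:
arm_command(motion=[{"offset":[0.007,0.0135,-0.0535],"spin":0},{"offset":[0.007,0.0135,-0.0535],"spin":0},{"offset":[0.007,0.0135,-0.0535],"spin":0}])

```text
time_s: 10.5
ee_pos: [240.5, 69.0, 552.8]
ee_rot: [-179.8, 30.2, -166.3]
force: [0.4, 1.0, -4.1]
gripper_width: 35.5
gripper_force: 35.0
```

```bash
python3 go.py 241 69 550
cat > s.py <<'E'
from h import *
s=env.state();print(s['time_s'],np.round(s['qpos'],1),np.round(s['ee_pos']),np.round(s['ee_rot'],1),s['gripper_width'])
E
python3 s.py
```

```text
total [ 0.001  -0.0001  0.0027] n 1 per row [ 0.001  -0.0001  0.0027]
10.5 [ 13.5 -29.4  91.2  -0.1  88.1 -90.2] [240.  69. 553.] [-179.8   30.2 -166.3] 35.46122182308774
```

Sim matches. Push inward.

Request:
arm_command(motion=[{"offset":[0.06,0,0],"spin":0},{"offset":[0.06,0,0],"spin":0},{"offset":[0.06,0,0],"spin":0},{"offset":[0.06,0,0],"spin":0}])

```text
time_s: 11.0
ee_pos: [72.7, 24.3, 447.2]
ee_rot: [-179.9, 27.9, -166.3]
force: [0.3, 0.5, -2.9]
gripper_width: 35.2
gripper_force: 35.0
```

```bash
python3 s.py
```

```text
11.0 [ 17.4 -48.3 106.6  -1.8  93.8 -86.8] [ 73.  24. 447.] [-179.9   27.9 -166.3] 35.1878278075164
```

Request:
arm_command(motion=[{"offset":[0.06,0,0],"spin":0},{"offset":[0.06,0,0],"spin":0},{"offset":[0.06,0,0],"spin":0},{"offset":[0.06,0,0],"spin":0},{"offset":[0.06,0,0],"spin":0}])

```text
time_s: 11.62
ee_pos: [5.6, 3.0, 443.2]
ee_rot: [179.8, 16.5, -166.1]
force: [0.0, -1.0, -3.6]
gripper_width: 35.7
gripper_force: 35.0
```

```bash
python3 s.py
```

```text
11.625 [ 21.2 -48.2 103.5  -2.  108.4 -83.6] [  6.   3. 443.] [ 179.8   16.5 -166.1] 35.712292164547456
```

Request:
arm_command(motion=[{"offset":[0.056,0,0.02],"spin":0},{"offset":[0.056,0,0.02],"spin":0},{"offset":[0.056,0,0.02],"spin":0},{"offset":[0.056,0,0.02],"spin":0},{"offset":[0.056,0,0.02],"spin":0}])

```text
time_s: 12.25
ee_pos: [-36.8, -8.0, 395.7]
ee_rot: [179.8, 5.1, -166.1]
force: [0.4, 0.9, -4.5]
gripper_width: 35.8
gripper_force: 35.0
```

```bash
python3 s.py
```

```text
12.25 [ 23.8 -48.2 109.   -0.8 114.2 -80.5] [-37.  -8. 396.] [ 179.8    5.1 -166.1] 35.811716775967575
```

Request:
arm_command(motion=[{"offset":[0.06,0,0.005],"spin":0},{"offset":[0.06,0,0.005],"spin":0}])

```text
time_s: 12.5
ee_pos: [-73.5, -17.1, 422.1]
ee_rot: [179.8, 0.9, -166.1]
force: [-0.3, 0.7, -3.7]
gripper_width: 35.5
gripper_force: 35.0
```

```bash
python3 s.py
python3 - <<'E'
from h import *
P=cloud(cam('top'),np.load('top.npy')).reshape(-1,3)
s=P[(abs(P[:,0]-440)<140)&(abs(P[:,1]+327)<90)&(P[:,2]>60)&(P[:,2]<85)]
print(cv2.minAreaRect(s[:,:2].astype(np.float32)))
s=P[(abs(P[:,0]-462)<140)&(abs(P[:,1]-360)<85)&(P[:,2]>17)&(P[:,2]<30)]
print(cv2.minAreaRect(s[:,:2].astype(np.float32)),len(s))
E
```

```text
12.5 [ 22.  -48.2 104.7   0.  122.6 -81.8] [-74. -17. 422.] [ 179.8    0.9 -166.1] 35.46160426123468
((438.76727294921875, -327.21746826171875), (119.19055938720703, 216.7713165283203), 80.72053527832031)
((468.20489501953125, 352.36505126953125), (216.6005859375, 117.77686309814453), 10.21225357055664) 335
```

Request:
arm_command(motion=[{"offset":[-0.05,0,0],"spin":0.135},{"offset":[-0.06,0,0],"spin":0.135},{"offset":[-0.06,0,0],"spin":0.135}])

```text
time_s: 12.88
ee_pos: [-1.3, 13.0, 424.9]
ee_rot: [179.7, 1.0, -175.9]
force: [-0.5, 1.6, -3.0]
gripper_width: 35.3
gripper_force: 35.0
```

```bash
python3 s.py; python3 go.py 483 -334 260
```

```text
12.875 [  7.1 -41.3 105.1   0.3 115.2 -86.9] [ -1.  13. 425.] [ 179.7    1.  -175.9] 35.29250495875069
total [-0.4552 -0.382   0.1704] n 11 per row [-0.0414 -0.0347  0.0155]
```

Request:
arm_command(motion=[{"offset":[-0.06,0,0],"spin":0.0},{"offset":[-0.06,0,0],"spin":0.0},{"offset":[-0.06,-0.01,0],"spin":0.08},{"offset":[-0.05,-0.035,0],"spin":0.08},{"offset":[-0.05,-0.035,0],"spin":0.075}])

```text
time_s: 13.5
ee_pos: [276.1, -65.1, 428.0]
ee_rot: [179.5, 0.7, 169.5]
force: [1.0, 1.1, -3.2]
gripper_width: 35.7
gripper_force: 35.0
```

```bash
python3 s.py; python3 go.py 483 -334 260
```

```text
13.5 [-16.2 -13.4  95.3   0.6  97.4 -95.7] [276. -65. 428.] [179.5   0.7 169.5] 35.67839542138123
total [-0.2501 -0.2284  0.1691] n 7 per row [-0.0357 -0.0326  0.0242]
```

Request:
arm_command(motion=[{"offset":[-0.036,-0.033,0.008],"spin":0},{"offset":[-0.036,-0.033,0.016],"spin":0},{"offset":[-0.036,-0.033,0.022],"spin":0},{"offset":[-0.036,-0.033,0.022],"spin":0},{"offset":[-0.036,-0.033,0.025],"spin":0}])

```text
time_s: 14.12
ee_pos: [424.3, -259.6, 335.2]
ee_rot: [179.5, 0.7, 169.6]
force: [0.5, -0.2, -3.9]
gripper_width: 35.4
gripper_force: 35.0
```

Request:
arm_command(motion=[{"offset":[-0.036,-0.033,0.035],"spin":0},{"offset":[-0.036,-0.033,0.035],"spin":0},{"offset":[0,0,0],"spin":0}])

```text
time_s: 14.5
ee_pos: [483.5, -337.0, 261.0]
ee_rot: [179.3, 0.3, 169.6]
force: [0.2, 1.3, -3.8]
gripper_width: 35.5
gripper_force: 35.0
```

```bash
python3 s.py; python3 go.py 483 -334 126
python3 - <<'E'
from h import *
C=cam('wrist'); im,d=env.grab_frame('wrist'); cv2.imwrite('pics/w2.png',im)
P=cloud(C,d).reshape(-1,3)
s=P[(abs(P[:,0]-440)<150)&(abs(P[:,1]+327)<90)&(P[:,2]>60)&(P[:,2]<80)]
print(len(s),cv2.minAreaRect(s[:,:2].astype(np.float32)),s.min(0),s.max(0))
E
```

```text
14.5 [ -36.4   18.6   84.4    0.7   77.  -116.1] [ 483. -337.  261.] [179.3   0.3 169.6] 35.54950806552631
total [0.0016 0.0012 0.135 ] n 3 per row [0.0005 0.0004 0.045 ]
5640 ((436.1618347167969, -327.9346923828125), (116.8530044555664, 211.40249633789062), 80.8270492553711) [ 322.62636646 -401.77182325   60.00185006] [ 549.57544303 -254.41336509   74.39412948]
```

View pics/w2.png

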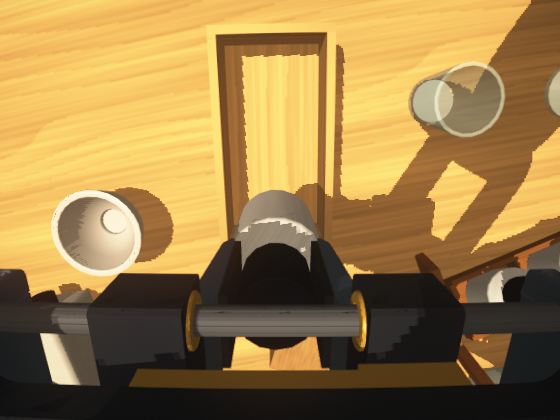

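Request:
arm_command(motion=[{"offset":[0.001,0.001,0.05],"spin":0},{"offset":[0,0,0.05],"spin":0},{"offset":[0,0,0.032],"spin":0},{"offset":[0,0,0.008],"spin":0},{"offset":[0,0,0],"spin":0}])

```text
time_s: 15.18
ee_pos: [485.0, -333.7, 128.5]
ee_rot: [179.6, 0.9, 169.7]
force: [-0.3, 0.8, -3.7]
gripper_width: 35.7
gripper_force: 35.0
```

Request:
arm_command(motion=[{"offset":[0,0,0.005],"spin":0},{"offset":[0,0,0.004],"spin":0},{"offset":[0,0,0],"spin":0}])

```text
time_s: 15.55
ee_pos: [484.5, -333.6, 118.3]
ee_rot: [179.6, 0.8, 169.7]
force: [-0.5, -0.0, -4.5]
gripper_width: 35.4
gripper_force: 35.0
```

Request:
arm_command(motion=[{"offset":[0,0,0.004],"spin":0},{"offset":[0,0,0.003],"spin":0},{"offset":[0,0,0],"spin":0}])

```text
time_s: 15.92
ee_pos: [484.5, -333.5, 110.8]
ee_rot: [179.5, 0.7, 169.7]
force: [-0.0, -0.2, -4.1]
gripper_width: 35.6
gripper_force: 35.0
```

Request:
arm_command(motion=[{"offset":[0,0,0.0025],"spin":0},{"offset":[0,0,0],"spin":0}])

```text
time_s: 16.18
ee_pos: [485.3, -333.8, 110.2]
ee_rot: [179.6, 0.9, 169.7]
force: [-1.0, 0.6, 5.7]
gripper_width: 35.5
gripper_force: 35.0
```

Request:
arm_command(motion=[{"offset":[0,0,0],"spin":0},{"offset":[0,0,0],"spin":0},{"offset":[0,0,-0.03],"spin":0},{"offset":[0,0,-0.06],"spin":0},{"offset":[0,0,-0.0625],"spin":0}], jaw=0.06)

```text
time_s: 16.8
ee_pos: [482.2, -334.3, 262.2]
ee_rot: [179.5, 0.7, 169.7]
force: [0.4, -1.1, -0.3]
gripper_width: 59.8
gripper_force: 0.0
```

```bash
python3 s.py
cat > s4.py <<'E'
from sim import *
from s2 import ik
A=rot(13.4,'z'); Bv=R.from_euler('xyz',[-180,0,-166.6],degrees=True).as_matrix()
for rr,z in ((700,530),(640,600),(780,450),(560,700)):
  q0,e=ik(A@[rr,11,z],Bv,[13.4,35,20,0,120,-90])
  for ang in (180,200,215,230,250):
    a=np.radians(ang); q=q0
    for i in range(11): q=step(q,(.06*np.cos(a),0,.06*np.sin(a)),.62)
    x,B=FK(q); print(rr,z,round(e,3),ang,np.round(A.T@x),np.round(R.from_matrix(B).as_euler('xyz',degrees=True),1),np.round(q,0))
E
python3 s4.py
```

```text
16.8 [ -36.3   18.1   85.     0.8   76.5 -116.1] [ 482. -334.  262.] [179.5   0.7 169.7] 59.84219740368643
700 530 0.0 180 [969.   7. 352.] [ 179.8   20.3 -166.6] [ 13.  53.  12.   0.  95. -90.]
700 530 0.0 200 [874.   6. 499.] [ 179.8   22.1 -166.7] [ 13.  43.  12.   0. 103. -90.]
700 530 0.0 215 [782.   6. 591.] [ 179.7   22.1 -166.7] [ 13.  35.  12.   0. 111. -90.]
700 530 0.0 230 [679.   6. 665.] [ 179.7   20.9 -166.7] [ 13.  28.  12.   1. 119. -90.]
700 530 0.0 250 [534.   6. 734.] [ 179.8   18.1 -166.6] [ 13.  19.  12.   1. 130. -90.]
640 600 0.009 180 [935.   7. 391.] [ 179.8   19.  -166.6] [ 13.  50.  12.   0.  99. -90.]
640 600 0.009 200 [837.   6. 532.] [ 179.8   21.1 -166.7] [ 13.  40.  12.   0. 107. -90.]
640 600 0.009 215 [741.   6. 620.] [ 179.7   21.2 -166.7] [ 13.  32.  12.   0. 114. -90.]
640 600 0.009 230 [635.   6. 690.] [ 179.7   20.3 -166.7] [ 13.  25.  12.   1. 122. -90.]
640 600 0.009 250 [486.   6. 754.] [ 179.7   17.6 -166.6] [ 12.  16.  12.   1. 134. -90.]
780 450 0.004 180 [1007.    7.  303.] [ 179.8   22.  -166.6] [ 13.  56.  12.   0.  90. -90.]
780 450 0.004 200 [918.   6. 456.] [ 179.8   23.3 -166.7] [ 13.  46.  12.   0.  99. -90.]
780 450 0.004 215 [830.   6. 553.] [ 179.8   23.  -166.7] [ 13.  38.  12.   0. 106. -90.]
780 450 0.004 230 [731.   6. 630.] [ 179.8   21.6 -166.7] [ 13.  31.  12.   0. 115. -90.]
780 450 0.004 250 [594.   6. 705.] [ 179.8   18.5 -166.6] [ 13.  23.  12.   1. 126. -90.]
560 700 0.038 180 [886.   7. 442.] [ 179.8   17.  -166.6] [ 13.  46.  12.   0. 105. -90.]
560 700 0.038 200 [784.   6. 572.] [ 179.8   19.5 -166.6] [ 13.  36.  12.   0. 112. -90.]
560 700 0.038 215 [686.   6. 654.] [ 179.7   19.9 -166.7] [ 13.  29.  12.   1. 119. -90.]
560 700 0.038 230 [576.   5. 718.] [ 179.7   19.2 -166.7] [ 13.  22.  12.   1. 127. -90.]
560 700 0.038 250 [423.   5. 775.] [ 179.7   16.7 -166.6] [ 12.  13.  12.   1. 138. -90.]
```

Request:
arm_command(motion=[{"offset":[-0.01,0.02,-0.058],"spin":-0.14},{"offset":[-0.01,0.02,-0.058],"spin":-0.14},{"offset":[-0.01,0.02,-0.058],"spin":-0.133},{"offset":[-0.01,0.02,-0.058],"spin":0}])

```text
time_s: 17.3
ee_pos: [516.4, -254.8, 495.9]
ee_rot: [179.9, 0.9, -166.6]
force: [0.7, -0.1, -1.2]
gripper_width: 60.3
gripper_force: 0.0
```

```bash
python3 s.py; python3 go.py 690 171 535
```

```text
17.3 [ -27.8   16.6   54.7    0.7  108.1 -130.9] [ 516. -255.  496.] [ 179.9    0.9 -166.6] 60.29150245404161
total [-0.2679  0.3742 -0.0344] n 8 per row [-0.0335  0.0468 -0.0043]
```

Request:
arm_command(motion=[{"offset":[-0.0335,0.047,-0.0043],"spin":0},{"offset":[-0.0335,0.047,-0.0043],"spin":0},{"offset":[-0.0335,0.047,-0.0043],"spin":0},{"offset":[-0.0335,0.047,-0.0043],"spin":0},{"offset":[-0.0335,0.047,-0.0043],"spin":0}])

```text
time_s: 17.92
ee_pos: [625.4, 13.4, 518.7]
ee_rot: [179.9, 0.9, -166.7]
force: [1.1, -0.8, -0.3]
gripper_width: 60.1
gripper_force: 0.0
```

Request:
arm_command(motion=[{"offset":[-0.0335,0.047,-0.0043],"spin":0},{"offset":[-0.0335,0.047,-0.0043],"spin":0},{"offset":[-0.0335,0.047,-0.0043],"spin":0},{"offset":[-0.047,0,-0.038],"spin":0},{"offset":[-0.047,0,-0.038],"spin":0}])

```text
time_s: 18.55
ee_pos: [706.4, 174.8, 535.4]
ee_rot: [179.9, 5.1, -166.7]
force: [1.0, -0.1, 1.0]
gripper_width: 60.2
gripper_force: 0.0
```

Request:
arm_command(motion=[{"offset":[-0.047,0,-0.038],"spin":0},{"offset":[-0.047,0,-0.038],"spin":0},{"offset":[-0.047,0,-0.038],"spin":0},{"offset":[-0.047,0,-0.038],"spin":0},{"offset":[-0.047,0,-0.038],"spin":0}])

```text
time_s: 19.18
ee_pos: [733.6, 179.2, 574.8]
ee_rot: [179.8, 15.6, -166.7]
force: [0.1, 0.2, -0.2]
gripper_width: 60.4
gripper_force: 0.0
```

```bash
python3 s.py
```

```text
19.175 [ 12.7  35.4  12.3   0.4 116.7 -90.4] [734. 179. 575.] [ 179.8   15.6 -166.7] 60.40701751261568
```

Request:
arm_command(motion=[{"offset":[-0.047,0,-0.038],"spin":0},{"offset":[-0.047,0,-0.038],"spin":0},{"offset":[-0.047,0,-0.038],"spin":0},{"offset":[-0.047,0,-0.038],"spin":0},{"offset":[-0.047,0,-0.038],"spin":0}])

```text
time_s: 19.8
ee_pos: [734.4, 177.7, 643.5]
ee_rot: [179.7, 26.5, -166.8]
force: [0.0, 0.1, -0.8]
gripper_width: 59.8
gripper_force: 0.0
```

Request:
arm_command(motion=[{"offset":[-0.047,0,-0.038],"spin":0},{"offset":[-0.047,0,-0.038],"spin":0}])

```text
time_s: 20.05
ee_pos: [726.8, 175.1, 677.4]
ee_rot: [179.6, 30.9, -166.8]
force: [0.0, -0.4, -0.0]
gripper_width: 60.3
gripper_force: 0.0
```

```bash
python3 s.py; python3 fl.py 2.5 220
```

```text
20.05 [ 12.3  29.1  12.3   0.9 107.7 -90.5] [727. 175. 677.] [ 179.6   30.9 -166.8] 60.335004938035475
[535.5 -52.1 233.8] [ 12.3  29.1  12.3   0.9 107.7 -90.5] [ 179.62   30.86 -166.81] [ 0.05 -0.36 -0.04] [726.8 175.1 677.4]
total [ 0.432  -0.1793  0.2574] n 9 per row [ 0.048  -0.0199  0.0286]
```

```bash
python3 go.py 490 -62 430
```

```text
total [ 0.3713 -0.1773  0.0652] n 7 per row [ 0.053  -0.0253  0.0093]
```

Request:
arm_command(motion=[{"offset":[0.053,-0.0253,0.0093],"spin":0},{"offset":[0.053,-0.0253,0.0093],"spin":0},{"offset":[0.053,-0.0253,0.0093],"spin":0},{"offset":[0.053,-0.0253,0.0093],"spin":0},{"offset":[0.053,-0.0253,0.0093],"spin":0}])

```text
time_s: 20.68
ee_pos: [576.0, 20.8, 521.2]
ee_rot: [179.7, 30.8, -166.7]
force: [-0.5, -0.9, -0.0]
gripper_width: 59.7
gripper_force: 0.0
```

Request:
arm_command(motion=[{"offset":[0.053,-0.0253,0.0093],"spin":0},{"offset":[0.053,-0.0253,0.0093],"spin":0}])

```text
time_s: 20.92
ee_pos: [508.5, -47.0, 450.9]
ee_rot: [179.8, 30.8, -166.6]
force: [-0.2, -0.4, 0.3]
gripper_width: 59.8
gripper_force: 0.0
```

```bash
python3 s.py;python3 fl.py 2.5 205
```

```text
20.925 [ -15.7   -5.7   92.5   16.    66.6 -122.1] [509. -47. 451.] [ 179.8   30.8 -166.6] 59.78275126664897
[542.7 -50.4 220.8] [ -15.7   -5.7   92.5   16.    66.6 -122.1] [ 179.79   30.82 -166.64] [-0.18 -0.39  0.33] [508.5 -47.  450.9]
total [ 0.09   -0.012   0.2142] n 4 per row [ 0.0225 -0.003   0.0535]
```

Request:
arm_command(motion=[{"offset":[0.045,-0.006,0],"spin":0},{"offset":[0.045,-0.006,0.02],"spin":0},{"offset":[0,0,0.06],"spin":0},{"offset":[0,0,0.06],"spin":0},{"offset":[0,0,0.06],"spin":0}])

```text
time_s: 21.55
ee_pos: [537.6, -51.3, 233.1]
ee_rot: [179.8, 30.9, -166.7]
force: [1.2, -0.3, 0.1]
gripper_width: 59.8
gripper_force: 0.0
```

```bash
python3 s.py;python3 fl.py 2.5 102
```

```text
21.55 [ -15.2    3.3  115.4   24.7   36.3 -135.3] [538. -51. 233.] [ 179.8   30.9 -166.7] 59.75170423769618
[592.8 -38.5 131.6] [ -15.2    3.3  115.4   24.7   36.3 -135.3] [ 179.83   30.87 -166.68] [ 1.25 -0.31  0.08] [537.6 -51.3 233.1]
total [ 0.0034 -0.0006  0.1162] n 2 per row [ 0.0017 -0.0003  0.0581]
```

Request:
arm_command(motion=[{"offset":[0.0015,0,0.03],"spin":0.1},{"offset":[0.002,0.0,0.04],"spin":0},{"offset":[0,0,0.035],"spin":0},{"offset":[0,0,0.01],"spin":0},{"offset":[0,0,0],"spin":0}])

```text
time_s: 22.18
ee_pos: [591.0, -37.5, 132.9]
ee_rot: [176.3, 30.5, -173.3]
force: [0.6, 0.0, -0.4]
gripper_width: 60.0
gripper_force: 0.0
```

```bash
python3 s.py;python3 fl.py 2.5 102
```

```text
22.175 [ -11.6   14.8  118.3   35.1   22.5 -139.1] [591. -38. 133.] [ 176.3   30.5 -173.3] 60.0381976555824
[592.8 -38.5 131.6] [ -11.6   14.8  118.3   35.1   22.5 -139.1] [ 176.3    30.51 -173.34] [ 0.62  0.04 -0.43] [591.  -37.5 132.9]
total [-0.0009 -0.0013  0.0019] n 1 per row [-0.0009 -0.0013  0.0019]
```

Request:
arm_command(motion=[{"offset":[0,0,0.001],"spin":0},{"offset":[0,0,0],"spin":0},{"offset":[0,0,0],"spin":0},{"offset":[0,0,0],"spin":0}], jaw=0.02, newtons=35)

```text
time_s: 22.68
ee_pos: [591.6, -37.6, 132.7]
ee_rot: [176.3, 30.6, -173.3]
force: [-2.9, -1.3, 5.1]
gripper_width: 35.4
gripper_force: 34.9
```

Request:
arm_command(motion=[{"offset":[0,0,-0.015],"spin":0},{"offset":[0,0,-0.03],"spin":0},{"offset":[0,0,-0.03],"spin":0},{"offset":[0,0,-0.025],"spin":0},{"offset":[0,0,0],"spin":-0.1}])

```text
time_s: 23.3
ee_pos: [541.0, -50.1, 220.0]
ee_rot: [179.9, 30.8, -166.5]
force: [-0.2, -0.1, -1.5]
gripper_width: 35.3
gripper_force: 34.9
```

```bash
python3 f.py; python3 go.py 241 69 550
```

```text
[-0.03173189 -0.32360703 -1.45742753] [0.45811444 0.68480314 0.31433733] 23.55 [ -14.8    4.6  116.3   25.8   34.4 -136.4] [541.19085112 -49.5890561  217.31611026] [ 179.60501349   30.62715863 -166.79520427] 35.29626662583637
total [ 0.0587  0.187  -0.4202] n 8 per row [ 0.0073  0.0234 -0.0525]
```

Request:
arm_command(motion=[{"offset":[0.007,0.01,-0.055],"spin":0},{"offset":[0.007,0.025,-0.0525],"spin":0},{"offset":[0.007,0.025,-0.0525],"spin":0},{"offset":[0.007,0.025,-0.0525],"spin":0},{"offset":[0.007,0.025,-0.0525],"spin":0}])

```text
time_s: 24.22
ee_pos: [353.9, 18.2, 429.2]
ee_rot: [179.6, 30.7, -166.8]
force: [0.9, 0.2, -0.7]
gripper_width: 35.5
gripper_force: 34.9
```

Request:
arm_command(motion=[{"offset":[0.007,0.025,-0.0525],"spin":0},{"offset":[0.007,0.025,-0.0525],"spin":0},{"offset":[0.007,0.024,-0.052],"spin":0},{"offset":[0,0,0],"spin":0}])

```text
time_s: 24.72
ee_pos: [241.2, 68.2, 557.1]
ee_rot: [179.7, 31.2, -166.3]
force: [0.4, 0.1, -1.7]
gripper_width: 35.5
gripper_force: 34.9
```

```bash
python3 s.py; python3 go.py 241 69 550
```

```text
24.725 [ 10.7 -29.8  91.1   1.9  87.6 -92.7] [241.  68. 557.] [ 179.7   31.2 -166.3] 35.49732781829061
total [0.0036 0.0008 0.0061] n 1 per row [0.0036 0.0008 0.0061]
```

Request:
arm_command(motion=[{"offset":[0.06,0,0],"spin":0},{"offset":[0.06,0,0],"spin":0},{"offset":[0.06,0,0],"spin":0},{"offset":[0.06,0,0],"spin":0},{"offset":[0.06,0,0],"spin":0}])

```text
time_s: 25.35
ee_pos: [66.0, 24.6, 443.7]
ee_rot: [179.5, 26.4, -166.7]
force: [0.0, -0.2, -1.0]
gripper_width: 35.4
gripper_force: 35.0
```

Request:
arm_command(motion=[{"offset":[0.06,0,0],"spin":0},{"offset":[0.06,0,0],"spin":0},{"offset":[0.06,0,0],"spin":0},{"offset":[0.06,0,0],"spin":0}])

```text
time_s: 25.85
ee_pos: [11.0, 7.6, 441.8]
ee_rot: [179.3, 17.2, -166.6]
force: [-0.2, -0.2, -1.3]
gripper_width: 35.7
gripper_force: 35.0
```

```bash
python3 s.py
```

```text
25.85 [ 20.6 -48.1 103.9  -1.5 107.1 -83.6] [ 11.   8. 442.] [ 179.3   17.2 -166.6] 35.69133725229076
```

Request:
arm_command(motion=[{"offset":[0.056,0,0.02],"spin":0},{"offset":[0.056,0,0.02],"spin":0},{"offset":[0.056,0,0.02],"spin":0},{"offset":[0.056,0,0.02],"spin":0},{"offset":[0.056,0,0.02],"spin":0}])

```text
time_s: 26.48
ee_pos: [-29.0, -2.6, 387.7]
ee_rot: [179.3, 5.9, -166.3]
force: [0.1, 0.1, -1.6]
gripper_width: 35.5
gripper_force: 35.0
```

Request:
arm_command(motion=[{"offset":[0.06,0,0.007],"spin":0},{"offset":[0.06,0,0.007],"spin":0}])

```text
time_s: 26.72
ee_pos: [-62.0, -10.9, 405.8]
ee_rot: [179.3, 1.6, -166.2]
force: [-0.5, 0.2, -1.6]
gripper_width: 35.5
gripper_force: 35.0
```

```bash
python3 s.py
```

```text
26.725 [ 22.7 -48.2 107.3   0.5 119.3 -80.8] [-62. -11. 406.] [ 179.3    1.6 -166.2] 35.47255676842606
```

Request:
arm_command(motion=[{"offset":[-0.05,0,0],"spin":0.063},{"offset":[-0.06,0,0],"spin":0},{"offset":[-0.06,0,0],"spin":0},{"offset":[-0.06,0.01,0],"spin":0},{"offset":[-0.05,0.03,0],"spin":0}])

```text
time_s: 27.35
ee_pos: [110.6, 77.2, 412.9]
ee_rot: [179.5, 1.6, -169.4]
force: [1.4, -2.1, 0.3]
gripper_width: 35.7
gripper_force: 35.0
```

```bash
python3 s.py; python3 go.py 512 360 250
```

```text
27.35 [ 30.1 -28.9 104.9  -0.  102.3 -70.5] [111.  77. 413.] [ 179.5    1.6 -169.4] 35.69537946499854
total [-0.442   0.2024  0.177 ] n 9 per row [-0.0491  0.0225  0.0197]
```

Request:
arm_command(motion=[{"offset":[-0.05,0.0225,0.005],"spin":0},{"offset":[-0.05,0.0225,0.01],"spin":0},{"offset":[-0.05,0.0225,0.01],"spin":0},{"offset":[-0.05,0.0225,0.015],"spin":0},{"offset":[-0.05,0.0225,0.02],"spin":0}])

```text
time_s: 27.98
ee_pos: [332.9, 241.0, 359.9]
ee_rot: [179.4, 1.5, -168.3]
force: [0.2, -0.8, 0.4]
gripper_width: 35.4
gripper_force: 35.0
```

Request:
arm_command(motion=[{"offset":[-0.05,0.0225,0.03],"spin":0},{"offset":[-0.05,0.0225,0.03],"spin":0},{"offset":[-0.05,0.0225,0.03],"spin":0},{"offset":[-0.048,0.0225,0.03],"spin":0},{"offset":[0,0,0],"spin":0}])

```text
time_s: 28.6
ee_pos: [510.8, 370.6, 240.4]
ee_rot: [179.6, 1.0, -168.3]
force: [-1.0, -0.6, -1.9]
gripper_width: 35.5
gripper_force: 35.0
```

```bash
python3 s.py
python3 - <<'E'
from h import *
C=cam('wrist'); im,d=env.grab_frame('wrist'); cv2.imwrite('pics/w3.png',im)
P=cloud(C,d).reshape(-1,3)
s=P[(abs(P[:,0]-440)<150)&(abs(P[:,1]-352)<85)&(P[:,2]>16)&(P[:,2]<27)]
print(len(s),cv2.minAreaRect(s[:,:2].astype(np.float32)),s.min(0),s.max(0))
E
python3 go.py 512 360 126
```

```text
28.6 [ 34.9  22.5  81.5  -0.1  75.  -66.7] [511. 371. 240.] [ 179.6    1.  -168.3] 35.523712744997795
4663 ((467.7159423828125, 353.9744567871094), (217.34786987304688, 116.83917236328125), 10.52609634399414) [351.2533989  278.42046348  16.01081118] [584.07721175 428.91071126  26.23293898]
total [ 0.0022 -0.011   0.117 ] n 2 per row [ 0.0011 -0.0055  0.0585]
```

View pics/w3.png

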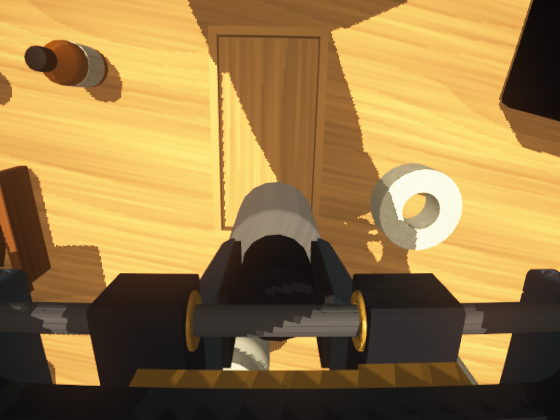

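Request:
arm_command(motion=[{"offset":[0.002,-0.009,0.04],"spin":0},{"offset":[0,0,0.05],"spin":0},{"offset":[0,0,0.02],"spin":0},{"offset":[0,0,0.01],"spin":0},{"offset":[0,0,0],"spin":0}])

```text
time_s: 29.28
ee_pos: [512.5, 362.1, 127.8]
ee_rot: [179.4, 1.5, -168.4]
force: [0.9, -0.8, -1.4]
gripper_width: 35.6
gripper_force: 35.0
```

Request:
arm_command(motion=[{"offset":[0,0,0.004],"spin":0},{"offset":[0,0,0.003],"spin":0},{"offset":[0,0,0],"spin":0}])

```text
time_s: 29.65
ee_pos: [512.9, 362.2, 119.9]
ee_rot: [179.4, 1.5, -168.4]
force: [-0.5, 1.0, -0.3]
gripper_width: 35.6
gripper_force: 35.0
```

Request:
arm_command(motion=[{"offset":[0,0,0.004],"spin":0},{"offset":[0,0,0.003],"spin":0},{"offset":[0,0,0],"spin":0}])

```text
time_s: 30.02
ee_pos: [512.9, 362.2, 112.3]
ee_rot: [179.4, 1.5, -168.4]
force: [-0.1, -0.3, -1.7]
gripper_width: 35.6
gripper_force: 35.0
```

Request:
arm_command(motion=[{"offset":[0,0,0.0025],"spin":0},{"offset":[0,0,0],"spin":0}])

```text
time_s: 30.28
ee_pos: [513.5, 362.6, 111.0]
ee_rot: [179.4, 1.6, -168.4]
force: [-0.2, -0.3, 2.3]
gripper_width: 35.6
gripper_force: 35.0
```

Request:
arm_command(motion=[{"offset":[0,0,0.0007],"spin":0},{"offset":[0,0,0],"spin":0},{"offset":[0,0,0],"spin":0},{"offset":[0,0,-0.03],"spin":0},{"offset":[0,0,-0.06],"spin":0}], jaw=0.06)

```text
time_s: 30.9
ee_pos: [509.6, 360.1, 197.6]
ee_rot: [179.6, 1.1, -168.4]
force: [0.9, -0.3, 0.2]
gripper_width: 59.8
gripper_force: 0.0
```

Request:
arm_command(motion=[{"offset":[0,0,-0.0625],"spin":-0.03},{"offset":[0,0,-0.0625],"spin":0},{"offset":[0,0,-0.0625],"spin":0},{"offset":[-0.02,-0.02,-0.05],"spin":0}])

```text
time_s: 31.4
ee_pos: [528.4, 343.1, 441.0]
ee_rot: [179.4, 1.7, -166.5]
force: [1.0, 0.1, -0.4]
gripper_width: 60.1
gripper_force: 0.0
```

```bash
python3 s.py; python3 go.py 695 171 540
```

```text
31.4 [ 3.19e+01  2.05e+01  5.66e+01  1.00e-01  1.01e+02 -7.16e+01] [528. 343. 441.] [ 179.4    1.7 -166.5] 60.10614576310584
total [-0.1247 -0.2052 -0.0976] n 5 per row [-0.0249 -0.041  -0.0195]
```

Request:
arm_command(motion=[{"offset":[-0.025,-0.041,-0.0195],"spin":0},{"offset":[-0.025,-0.041,-0.0195],"spin":0},{"offset":[-0.025,-0.041,-0.0195],"spin":0},{"offset":[-0.025,-0.041,-0.0195],"spin":0},{"offset":[-0.025,-0.041,-0.0195],"spin":0}])

```text
time_s: 32.02
ee_pos: [691.9, 168.2, 531.5]
ee_rot: [179.5, 1.8, -166.6]
force: [28.0, 7.5, 71.9]
gripper_width: 60.1
gripper_force: 0.0
```

Request:
arm_command(motion=[{"offset":[-0.047,0,-0.038],"spin":0},{"offset":[-0.047,0,-0.038],"spin":0},{"offset":[-0.047,0,-0.038],"spin":0},{"offset":[-0.047,0,-0.038],"spin":0},{"offset":[-0.047,0,-0.038],"spin":0}])

```text
time_s: 32.65
ee_pos: [727.3, 176.5, 559.6]
ee_rot: [179.3, 12.2, -166.7]
force: [-0.5, -0.3, -0.3]
gripper_width: 59.5
gripper_force: 0.0
```

Request:
arm_command(motion=[{"offset":[-0.047,0,-0.038],"spin":0},{"offset":[-0.047,0,-0.038],"spin":0},{"offset":[-0.047,0,-0.038],"spin":0},{"offset":[-0.047,0,-0.038],"spin":0},{"offset":[-0.047,0,-0.038],"spin":0}])

```text
time_s: 33.28
ee_pos: [737.7, 175.8, 618.5]
ee_rot: [179.2, 22.9, -166.9]
force: [0.3, -0.0, 0.0]
gripper_width: 60.0
gripper_force: 0.0
```

```bash
python3 s.py
```

```text
33.275 [ 12.   32.7  12.3   1.3 112.  -90.5] [738. 176. 619.] [ 179.2   22.9 -166.9] 60.0334583215617
```

Request:
arm_command(motion=[{"offset":[-0.047,0,-0.038],"spin":0},{"offset":[-0.047,0,-0.038],"spin":0},{"offset":[-0.047,0,-0.038],"spin":0}])

```text
time_s: 33.65
ee_pos: [730.3, 172.6, 666.7]
ee_rot: [179.1, 29.5, -167.0]
force: [-0.0, -0.6, -0.2]
gripper_width: 60.4
gripper_force: 0.0
```

```bash
python3 s.py; python3 go.py 500 -62 470
```

```text
33.65 [ 11.8  29.8  12.3   1.5 108.4 -90.6] [730. 173. 667.] [ 179.1   29.5 -167. ] 60.389423260944824
total [ 0.3381 -0.1773  0.032 ] n 7 per row [ 0.0483 -0.0253  0.0046]
```

Request:
arm_command(motion=[{"offset":[0.03,-0.015,0.003],"spin":0},{"offset":[0.05,-0.026,0.005],"spin":0},{"offset":[0.05,-0.026,0.005],"spin":0},{"offset":[0.05,-0.026,0.005],"spin":0},{"offset":[0.05,-0.026,0.005],"spin":0}])

```text
time_s: 34.28
ee_pos: [573.6, 15.2, 532.6]
ee_rot: [179.2, 29.5, -167.0]
force: [0.7, -1.2, 0.3]
gripper_width: 60.1
gripper_force: 0.0
```

Request:
arm_command(motion=[{"offset":[0.05,-0.026,0.005],"spin":0},{"offset":[0.05,-0.026,0.005],"spin":0},{"offset":[0,0,0],"spin":0.15},{"offset":[0,0,0],"spin":0.15}])

```text
time_s: 34.78
ee_pos: [506.4, -53.6, 474.8]
ee_rot: [169.6, 27.7, 173.1]
force: [-0.3, 0.3, -0.3]
gripper_width: 60.0
gripper_force: 0.0
```

```bash
python3 s.py;python3 fl.py -77.5 310;python3 fl.py -77.5 215
```

```text
34.775 [ -16.6   -5.    88.1   15.5   71.8 -103.8] [506. -54. 475.] [169.6  27.7 173.1] 60.02237515541678
[ 510.2 -140.4  311.8] [ -16.6   -5.    88.1   15.5   71.8 -103.8] [169.65  27.71 173.11] [-0.34  0.32 -0.35] [506.4 -53.6 474.8]
total [ 0.0633 -0.1115  0.1331] n 4 per row [ 0.0158 -0.0279  0.0333]
[ 556.4 -129.4  229.5] [ -16.6   -5.    88.1   15.5   71.8 -103.8] [169.65  27.71 173.11] [-0.34  0.32 -0.35] [506.4 -53.6 474.8]
total [ 0.0621 -0.1121  0.2281] n 5 per row [ 0.0124 -0.0224  0.0456]
```

Request:
arm_command(motion=[{"offset":[0.021,-0.037,0.02],"spin":0},{"offset":[0.021,-0.037,0.03],"spin":0},{"offset":[0.02,-0.037,0.04],"spin":0},{"offset":[0,0,0.05],"spin":0},{"offset":[0,0,0.05],"spin":0}])

```text
time_s: 35.4
ee_pos: [540.0, -133.4, 262.0]
ee_rot: [169.9, 27.8, 173.4]
force: [0.3, -0.5, -0.4]
gripper_width: 59.7
gripper_force: 0.0
```

Request:
arm_command(motion=[{"offset":[0,0,0.03],"spin":0},{"offset":[0,0,0.008],"spin":0},{"offset":[0,0,0],"spin":0}])

```text
time_s: 35.78
ee_pos: [557.9, -127.8, 230.1]
ee_rot: [169.8, 27.7, 173.6]
force: [0.0, 0.0, -0.4]
gripper_width: 60.1
gripper_force: 0.0
```

```bash
python3 s.py;python3 fl.py -77.5 102
cat > w4.py <<'E'
from h import *
C=cam('wrist'); im,d=env.grab_frame('wrist'); 
P=cloud(C,d).reshape(-1,3)
th=np.radians(13.4); ax=np.array([np.cos(th),np.sin(th),0]); ay=np.array([-ax[1],ax[0],0]); o=np.array([645.9,-28.4,45])
u=-.5*ax+np.array([0,0,.866]); v=.866*ax+np.array([0,0,.5])
q=(P-o)@np.stack([v,ay,u],1); m=(abs(q[:,1]+77)<30)&(abs(q[:,0])<35)&(q[:,2]>120)&(q[:,2]<133)
print(m.sum(),cv2.minEnclosingCircle(q[m][:,:2].astype(np.float32)),q[m].mean(0))
E
python3 w4.py
```

```text
35.775 [ -24.     7.9  109.9   27.4   41.9 -127.4] [ 558. -128.  230.] [169.8  27.7 173.6] 60.088488393654586
[ 611.4 -116.3  131.6] [ -24.     7.9  109.9   27.4   41.9 -127.4] [169.8   27.72 173.55] [ 0.03  0.03 -0.38] [ 557.9 -127.8  230.1]
total [-1.000e-04 -2.500e-03  1.126e-01] n 2 per row [-0.0001 -0.0012  0.0563]
1890 ((-3.5686588287353516, -77.38200378417969), 18.033607482910156) [ -4.63976963 -77.07680344 127.66888165]
```

Cap confirmed; go in and grip.

Request:
arm_command(motion=[{"offset":[0,-0.001,0.035],"spin":0},{"offset":[0,-0.001,0.035],"spin":0},{"offset":[0,0,0.032],"spin":0},{"offset":[0,0,0.01],"spin":0},{"offset":[0,0,0],"spin":0}])

```text
time_s: 36.45
ee_pos: [611.0, -116.0, 132.4]
ee_rot: [169.8, 27.7, 173.5]
force: [0.1, -0.3, 0.0]
gripper_width: 60.0
gripper_force: 0.0
```

```bash
python3 s.py;python3 fl.py -77.5 102
```

```text
36.45 [ -20.2   18.1  112.5   35.1   29.2 -134.1] [ 611. -116.  132.] [169.8  27.7 173.5] 59.9542515960807
[ 611.4 -116.3  131.6] [ -20.2   18.1  112.5   35.1   29.2 -134.1] [169.79  27.73 173.53] [ 0.08 -0.25  0.01] [ 611.  -116.   132.4]
total [-0.     -0.0004  0.0008] n 1 per row [-0.     -0.0004  0.0008]
```

Request:
arm_command(motion=[{"offset":[0,0,0],"spin":0},{"offset":[0,0,0],"spin":0},{"offset":[0,0,0],"spin":0},{"offset":[0,0,0],"spin":0}], jaw=0.02, newtons=35)

```text
time_s: 36.95
ee_pos: [611.0, -116.2, 132.4]
ee_rot: [169.8, 27.8, 173.5]
force: [-3.5, -1.6, 6.2]
gripper_width: 35.4
gripper_force: 35.0
```

Request:
arm_command(motion=[{"offset":[0,0,-0.015],"spin":0},{"offset":[0,0,-0.03],"spin":0},{"offset":[0,0,-0.03],"spin":0},{"offset":[0,0,-0.025],"spin":0},{"offset":[0,0,0],"spin":0}])

```text
time_s: 37.58
ee_pos: [562.5, -128.5, 219.8]
ee_rot: [169.8, 27.7, 173.6]
force: [-0.1, -0.4, -4.3]
gripper_width: 35.2
gripper_force: 35.0
```

```bash
python3 f.py; python3 go.py 400 -60 400
```

```text
[ 0.23532251  0.04770806 -4.27826784] [0.26045839 0.30717745 0.40863143] 37.825 [ -23.8    9.1  110.4   28.1   40.5 -128.1] [ 562.77371584 -127.78165435  216.8965558 ] [169.71970358  27.48391542 173.53252505] 35.53985401159587
total [ 0.0659  0.0912 -0.2279] n 5 per row [ 0.0132  0.0182 -0.0456]
```

Full. Out to the untilt start, spinning back on the way.

Request:
arm_command(motion=[{"offset":[0.005,0.005,-0.055],"spin":0},{"offset":[0.015,0.021,-0.045],"spin":0},{"offset":[0.015,0.022,-0.043],"spin":0},{"offset":[0.015,0.022,-0.043],"spin":-0.1},{"offset":[0.015,0.022,-0.043],"spin":-0.1}])

```text
time_s: 38.5
ee_pos: [397.1, -60.2, 401.6]
ee_rot: [176.0, 29.0, -173.3]
force: [0.2, 0.5, -3.0]
gripper_width: 35.6
gripper_force: 35.0
```

Request:
arm_command(motion=[{"offset":[0,0.022,-0.043],"spin":-0.12},{"offset":[0.007,0.022,-0.043],"spin":0}])

```text
time_s: 38.75
ee_pos: [342.0, -29.5, 475.0]
ee_rot: [179.8, 29.3, -165.6]
force: [0.2, 0.0, -3.4]
gripper_width: 35.3
gripper_force: 35.0
```

```bash
python3 s.py; python3 go.py 241 69 550
```

```text
38.75 [ -23.5  -20.9   98.9   18.    78.8 -127.8] [342. -29. 475.] [ 179.8   29.3 -165.6] 35.33285798734886
total [ 0.0272  0.1209 -0.1009] n 3 per row [ 0.0091  0.0403 -0.0336]
```

Request:
arm_command(motion=[{"offset":[0.007,0.03,-0.025],"spin":0.005},{"offset":[0.007,0.03,-0.025],"spin":0},{"offset":[0.007,0.03,-0.025],"spin":0},{"offset":[0.006,0.03,-0.025],"spin":0},{"offset":[0,0,0],"spin":0}])

```text
time_s: 39.38
ee_pos: [243.7, 69.4, 548.3]
ee_rot: [179.6, 29.5, -165.2]
force: [0.7, -1.1, -4.0]
gripper_width: 35.6
gripper_force: 35.0
```

```bash
python3 s.py; python3 go.py 241 69 550
```

```text
39.375 [  9.4 -29.   91.5   3.1  88.2 -94.8] [244.  69. 548.] [ 179.6   29.5 -165.2] 35.58818226103481
total [ 0.0015  0.0003 -0.0028] n 1 per row [ 0.0015  0.0003 -0.0028]
```

Request:
arm_command(motion=[{"offset":[0.06,0,0],"spin":0},{"offset":[0.06,0,0],"spin":0},{"offset":[0.06,0,0],"spin":0},{"offset":[0.06,0,0],"spin":0},{"offset":[0.06,0,0],"spin":0}])

```text
time_s: 40.0
ee_pos: [60.6, 23.4, 440.7]
ee_rot: [179.6, 25.3, -166.1]
force: [0.3, -1.2, -4.1]
gripper_width: 35.6
gripper_force: 35.0
```

Request:
arm_command(motion=[{"offset":[0.06,0,0],"spin":0},{"offset":[0.06,0,0],"spin":0},{"offset":[0.06,0,0],"spin":0},{"offset":[0.06,0,0],"spin":0}])

```text
time_s: 40.5
ee_pos: [3.5, 5.4, 444.0]
ee_rot: [179.4, 16.2, -165.9]
force: [0.7, -0.0, -3.9]
gripper_width: 35.6
gripper_force: 35.0
```

Request:
arm_command(motion=[{"offset":[0.056,0,0.02],"spin":0},{"offset":[0.056,0,0.02],"spin":0},{"offset":[0.056,0,0.02],"spin":0},{"offset":[0.056,0,0.02],"spin":0},{"offset":[0.056,0,0.015],"spin":0}])

```text
time_s: 41.12
ee_pos: [-41.8, -7.0, 404.2]
ee_rot: [179.4, 5.0, -165.6]
force: [-0.4, 0.3, -4.6]
gripper_width: 35.3
gripper_force: 35.0
```

```bash
python3 s.py
```

```text
41.125 [ 23.4 -48.2 107.7  -0.3 115.5 -81.1] [-42.  -7. 404.] [ 179.4    5.  -165.6] 35.271276064939784
```

Request:
arm_command(motion=[{"offset":[0.06,0,0.007],"spin":0},{"offset":[0.06,0,0.007],"spin":0},{"offset":[-0.05,0,0],"spin":0.1},{"offset":[-0.06,0,0],"spin":0.1},{"offset":[-0.06,0,0],"spin":0.1}])

```text
time_s: 41.75
ee_pos: [14.1, 17.3, 431.8]
ee_rot: [179.3, 0.9, -174.7]
force: [0.3, 3.3, -3.9]
gripper_width: 35.6
gripper_force: 35.0
```

Request:
arm_command(motion=[{"offset":[-0.06,0,0],"spin":0.0},{"offset":[-0.06,0,0],"spin":0.0},{"offset":[-0.06,-0.01,0],"spin":0.06},{"offset":[-0.045,-0.035,0],"spin":0.05}])

```text
time_s: 42.25
ee_pos: [242.7, -14.2, 433.5]
ee_rot: [179.2, 0.6, 178.1]
force: [0.5, 1.1, -3.2]
gripper_width: 35.4
gripper_force: 35.0
```

```bash
python3 s.py; python3 go.py 391 -320 260
```

```text
42.25 [ -7.2 -17.2  97.    0.9  99.7 -95.2] [243. -14. 434.] [179.2   0.6 178.1] 35.36223556210436
total [-0.1565 -0.3031  0.171 ] n 7 per row [-0.0224 -0.0433  0.0244]
```

Request:
arm_command(motion=[{"offset":[-0.0224,-0.0433,0.012],"spin":0},{"offset":[-0.0224,-0.0433,0.015],"spin":0},{"offset":[-0.0224,-0.0433,0.015],"spin":0},{"offset":[-0.0224,-0.0433,0.025],"spin":0},{"offset":[-0.0224,-0.0433,0.03],"spin":0}])

```text
time_s: 42.88
ee_pos: [346.4, -235.5, 334.9]
ee_rot: [179.3, 0.7, 177.9]
force: [0.5, 0.8, -3.4]
gripper_width: 36.0
gripper_force: 35.0
```

Request:
arm_command(motion=[{"offset":[-0.0224,-0.0433,0.035],"spin":0},{"offset":[-0.0224,-0.0433,0.035],"spin":0},{"offset":[0,0,0],"spin":0.125},{"offset":[0,0,0],"spin":0}])

```text
time_s: 43.38
ee_pos: [388.2, -321.3, 264.1]
ee_rot: [179.1, 0.5, 170.8]
force: [-0.4, -0.6, -4.2]
gripper_width: 35.3
gripper_force: 35.0
```

```bash
python3 s.py; python3 go.py 391 -320 125
python3 - <<'E'
from h import *
C=cam('wrist'); im,d=env.grab_frame('wrist'); cv2.imwrite('pics/w5.png',im)
env.grab_frame('top')
E
```

```text
43.375 [ -41.6   10.6   95.     1.    74.5 -122.7] [ 388. -321.  264.] [179.1   0.5 170.8] 35.317751065523915
total [-0.0014 -0.0005  0.1391] n 3 per row [-0.0005 -0.0002  0.0464]
```

View pics/w5.png

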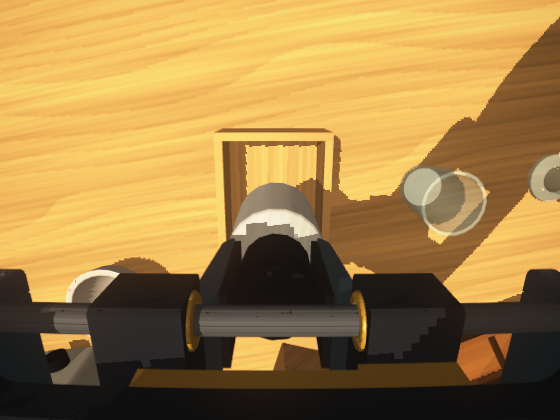

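Flask (275,215) is centred between the crate walls (220–333). Lower.

Request:
arm_command(motion=[{"offset":[-0.001,0,0.05],"spin":0},{"offset":[0,0,0.05],"spin":0},{"offset":[0,0,0.032],"spin":0},{"offset":[0,0,0.01],"spin":0},{"offset":[0,0,0],"spin":0}])

```text
time_s: 44.1
ee_pos: [391.3, -319.8, 124.5]
ee_rot: [179.3, 0.7, 170.8]
force: [-0.1, -0.6, -3.9]
gripper_width: 35.9
gripper_force: 35.0
```

Request:
arm_command(motion=[{"offset":[0,0,0.005],"spin":0},{"offset":[0,0,0.004],"spin":0},{"offset":[0,0,0],"spin":0}])

```text
time_s: 44.48
ee_pos: [391.0, -319.7, 114.9]
ee_rot: [179.2, 0.6, 170.7]
force: [-0.3, 0.6, -3.4]
gripper_width: 35.2
gripper_force: 35.0
```

Request:
arm_command(motion=[{"offset":[0,0,0.003],"spin":0},{"offset":[0,0,0],"spin":0}])

```text
time_s: 44.72
ee_pos: [390.9, -319.6, 111.6]
ee_rot: [179.2, 0.6, 170.7]
force: [-0.0, 0.1, -3.6]
gripper_width: 35.4
gripper_force: 35.0
```

Request:
arm_command(motion=[{"offset":[0,0,0.002],"spin":0},{"offset":[0,0,0],"spin":0}])

```text
time_s: 44.98
ee_pos: [391.4, -319.8, 110.6]
ee_rot: [179.2, 0.7, 170.7]
force: [-0.9, 1.0, 3.0]
gripper_width: 35.5
gripper_force: 35.0
```

Contact; release and rise.

Request:
arm_command(motion=[{"offset":[0,0,0.0005],"spin":0},{"offset":[0,0,0],"spin":0},{"offset":[0,0,0],"spin":0},{"offset":[0,0,-0.03],"spin":0},{"offset":[0,0,-0.06],"spin":0}], jaw=0.06)

```text
time_s: 45.6
ee_pos: [388.6, -319.6, 198.0]
ee_rot: [179.0, 0.3, 170.7]
force: [1.5, -1.1, -0.0]
gripper_width: 59.8
gripper_force: 0.0
```

Request:
arm_command(motion=[{"offset":[0.02,0,-0.055],"spin":0},{"offset":[0.04,0,-0.04],"spin":0},{"offset":[0.03,0,-0.04],"spin":0},{"offset":[0,0,0],"spin":0},{"offset":[0,0,0],"spin":0}])

```text
time_s: 46.22
ee_pos: [299.3, -307.6, 332.6]
ee_rot: [179.2, 0.6, 170.7]
force: [0.4, -0.5, -0.4]
gripper_width: 59.8
gripper_force: 0.0
```

Run:
```python
from h import *
C=cam('top'); im,d=env.grab_frame('top'); P=cloud(C,d); 
for n,(x,y) in {'c1':(485,-334),'c2':(391,-320),'t1':(513,362)}.items():
    m=(abs(P[...,0]-x)<25)&(abs(P[...,1]-y)<25)&(P[...,2]>122)
    print(n,m.sum(),P[m].mean(0) if m.any() else '')
S=env.grab_frame('scene')[0]
cv2.imwrite('pics/end.png',np.hstack([cv2.resize(im[130:290,100:460],(400,178)),cv2.resize(S[130:310,60:460],(400,178))]))
```

```text
c1 77 [ 491.44017966 -331.27522182  133.51810567]
c2 76 [ 392.68779505 -314.83881322  133.57341023]
t1 76 [514.75774893 360.9476764  132.49413716]
```

View pics/end.png

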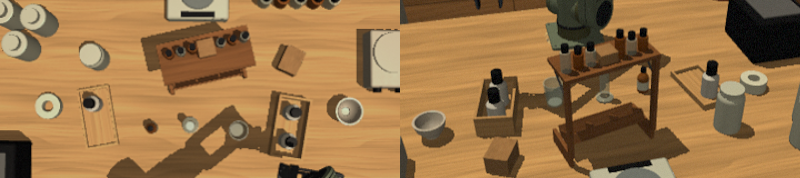

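```bash
python3 -c "
from workcell import env
print(env.job_done())"
```

```text
the job is handed in; nothing more can be done
None
```

Job handed in at about 46 s: by weight, two flasks were full (about 3.8 N and 4.3 N) and now stand upright in the crate, and one was empty (about 1.5 N) and stands upright in the tray; the last pictures show the cap tops at standing height and the bystanders upright, though I did not measure how far those may have shifted and `job_done` returned no verdict.

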